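Hold a slide carrier flush on the tilted viewing stage

TASK

First swing the stage's steel outrigger leg out until it seats at the end of its travel. Then pick up the slide carrier by its orange fin, tilt it to match the sloped black stage face, and press it flush and centred over the bright window with its long side along the window's long side, gently enough that the spring-backed face gives a few millimetres without bottoming out or the stage head's tilt being shifted. Finish while still gripping the carrier and holding it there, with the leg still out and the things standing around left where they are.

Things in the scene. Friction and masses are not known exactly. Their poses are not given: they have to be found in the camera images.
- stage: white base of the viewing stage, fixed to the bench, 170 (x) x 130 (y) x 25 mm high; origin at the centre of its underside; its own -x side is its front, turned roughly to the robot. Two grey cheeks (outside faces 51 mm either side of the middle, up to 91 mm high) carry a tilting head whose stiff hinge runs along the base's y axis through the base's middle 85 mm above the bench. On the -y side an ear carries the outrigger leg
- leg (a joint): angle of the outrigger leg: 0 = folded, the leg pointing along the base's +x; it grows as the leg swings in the horizontal plane towards the base's -y side; 1.57 = fully out, pointing along the base's -y, at its stop. It turns with about half a newton at the post and stays where it is left; between about 1.34 and 1.47 a sprung detent ball resists, about 1.2 N at the post in all, and past about 1.5 the leg snaps to the stop by itself and is held there
- leg_hinge (a point): point on the leg's vertical hinge axis, 65 mm above the bench; in the base's frame it lies at x -60, y -105 mm
- leg_post (a point): upright round green post at the end of the leg, 12 mm across, standing from 36 to 90 mm above the bench (below it the steel leg bar, 14 mm wide, 22 to 36 mm above the bench); the point lies on the post's axis, 65 mm above the bench and 110 mm from the hinge axis
- face_centre (a point): centre of the sloped black stage face (90 mm along its x, 110 mm along its y), on its surface, in the middle of a bright window 34 x 62 mm that lies flush in it. z axis = outward normal, leaning from vertical by 0.2 to 0.6 rad towards the base's front; x points up the slope, y across it, level. The face is plain and has no ledge; the head keeps its tilt by friction
- face (a joint): how far the face is pressed in along its own normal against its spring, m: 0 = at rest, 0.012 = bottomed out; about 1.2 N starts it, then about 0.9 N more for each mm
- carrier: slide carrier, about 70 g: white plate 50 (x) x 80 (y) x 6 mm with glass let into it, and on its middle an orange upright fin 30 mm along x, 14 mm thick along y, reaching to 44 mm above the plate's underside. Origin at the centre of the plate's flat underside, z up out of the fin. It starts lying on the tile; held flush its underside lies on the face with its x along the face's x (either way round)
- tile: fixed blue tile 100 (x) x 130 (y) x 20 mm high on which the carrier lies; origin at the centre of its underside
- head_mark (a point): point on the tilting head 45 mm down the slope from its hinge; it shows whether the head's tilt has been shifted
- stain_bottle: amber bottle, 56 mm across, 120 mm high, loose; origin under its centre
- sample_pot: clear pot with red cap, 48 mm across, 60 mm high, loose; origin under its centre
- clock: black desk clock 35 x 140 x 60 mm high, loose; origin under its centre
- clippers: white hair clippers standing in a round grey charger, 90 mm across, 160 mm high, loose as one piece; origin under its centre
Mind the look-alikes: they are no part of the job. Of the things that look like the tile, take the one that is nearest to the robot's base at the start.

How it is judged:
By the outcome, as a careful person would: the job done as asked, in the order asked, and still so for the second after the job is handed in, while the arm keeps its last pose, push and grip.
It also fails if it takes over 51 s, if anything falls off the work surface, if the arm or the gripper's body presses on something with over 40 N, if the wrist force passes 120 N, or if a joint passes its speed limit or range.

ROBOT

A 6-joint arm with a two-finger parallel gripper is mounted at the origin on the work surface. World frame = base frame: x ahead of the robot, y to its left, z up, the work surface at z = 0. Lengths are in m, angles in rad, forces in N, time in s.
With the tool pointing down it reaches from about 0.375 to 0.9 m from the base axis. Payload 3.1 kg.
Tool frame: the origin (TCP) lies at the centre of the arm's flange, where the gripper is bolted on; the fingertips stand 173 mm ahead of it and the grasp point (between the pads) lies 155 mm ahead of it; z points along the fingers, y is the line along which they close (so a half turn about z gives the same grasp; the last joint's range is limited). The gripper opens to 85 mm and grips with 20 to 120 N. Pads are 22 mm wide; open, the fingers measure 114 mm over their backs; the gripper's body (76 mm by 85 mm) begins 54 mm behind the grasp point. The pads swing forward as they close: fully open they stand 13 mm farther back than shut.
Start: joints at [1.012, 0.527, 1.433, -0, 1.181, -0.178], TCP at [0.232, 0.58, 0.405] pointing down, gripper open.
Joint ranges: [-3.08, 3.08], [-0.75, 2.2], [0.22, 2.44], [-1.43, 4.57], [0, 2.65], [-2.85, 2.85]. Speed limits (rad/s): [2.79, 2.79, 3.14, 3.14, 3.14, 3.14].

INTERFACE

Orientations are given as a unit quaternion [x, y, z, w].
In Python, from rig import bot gives the robot as it stands. The module is installed in compiled form; this text tells all that it offers.
- The arm moves only by the tool servo_tool, never from a script. Its argument "commands" is a list of rows, each an object of numbers: "fingers": the opening, from 0 (shut) to 1 (fully open); "x", "y", "z": the shift along the tool's x, y, z in units of 40 mm (1.0 is 40 mm); "twist": the turn about the tool's z in units of 5 degrees (1.0 is 5 degrees). In form: [{"fingers": .., "x": .., "y": .., "z": .., "twist": ..}, ...]. A call has 1 to 10 rows; each row is the pose to reach, as a shift and turn from the pose commanded when the call began, along the tool's axes at that moment; what a row does not reach only later rows make up. A row lasts 1/12 s, in which the tool goes at most 41.7 mm and 7.16 degrees, less where a joint would pass 70% of its speed; a pose out of reach is approached as far as the arm can. A call with a gripper value outside its range is refused whole. The fingers move at their own pace and stop on an object; "squeeze" is the grip in N (left out, the last holds). Time passes only in rows, so rows that repeat a pose let the fingers close. It gives the time, the measured TCP pose, the force, the opening and the grip force at its end, in the units of the state.
- bot.get_obs(): the state, without advancing time (a new reading comes with each control period).
- bot.get_image(name): name is "scene" or "top"; returns a dict with "pixels" (480x640x3 uint8, blue, green, red), "vfov" (degrees; the focal length in pixels is half the picture's height over the tangent of half this angle, whatever the lens; pixels are square), "cx", "cy" (the principal point, pixels), "xyz" and "orientation" of the camera in the world. Camera axes: x right, y down, z forward; pixel columns grow to the right and rows downward; lengths in m; the calibration is good to about 2 mm. A picture is of the moment at which its call begins. There is no depth.
- bot.finish_job(): hands the job in; it is judged then, once.
The state is a dict: "time_s": time; "q": joint angles; "joint_velocities": joint speeds; "joint_efforts": joint torques, N m; "eef_pos": TCP position; "orientation": TCP orientation; "wrist_force": force on the tool from outside, world axes, zero at the start; "torque": the same for the moment, N m; "finger_gap": opening from 0.0 (shut) to 1.0 (fully open); "gripper_force": force on a finger pad.
Only numpy, scipy, OpenCV 4.12 (cv2) and the standard library are available. Lean on these libraries where they do the work, as an engineer would, in place of code of your own. Each camera call takes 0.05 s, during which the arm holds its last target. There are 200 camera calls.

## Working session

There is one attempt and no reset: what is moved stays moved. The work goes in short steps, Python scripts to look and compute and a tool call to move; the robot and the scene stay as the last step left them, time stands still between calls to the robot, and variables do not carry over. Pictures are saved under pics/ and viewed, at most 10 in all, crops included, and the job is handed in when it is done.

Besides the shell and the picture viewer there is one more tool, called after "Call:" as name(argument=value, ...) on one line, values as JSON. servo_tool: Moves the arm, as the interface text tells. Its arguments: {"type":"object","properties":{"commands":{"type":"array"},"squeeze":{"type":"number"}},"required":["commands"]}

```bash
mkdir -p pics; cat > h.py <<'E'
import numpy as np, cv2, json
from scipy.spatial.transform import Rotation as R
from rig import bot
def snap(n,f):
    d=bot.get_image(n); cv2.imwrite(f'pics/{f}.png',d['pixels'])
    json.dump({k:(np.array(v).tolist()) for k,v in d.items() if k!='pixels'},open(f'pics/{f}.json','w')); return d
class Cam:
    def __init__(s,f):
        d=json.load(open(f'pics/{f}.json')); s.f=240/np.tan(np.radians(d['vfov'])/2); s.c=np.array([d['cx'],d['cy']]); s.p=np.array(d['xyz']); s.R=R.from_quat(d['orientation']).as_matrix()
    def ray(s,uv): return s.R@np.array([*((np.array(uv)-s.c)/s.f),1])
    def at(s,uv,z): r=s.ray(uv); return s.p+r*(z-s.p[2])/r[2]
    def px(s,P): c=(np.atleast_2d(P)-s.p)@s.R; return c[:,:2]/c[:,2:]*s.f+s.c
E
python3 - <<'E'
from h import *
for n in('scene','top'):
    d=snap(n,n+'0'); print(n,d['vfov'],d['cx'],d['cy'],d['xyz'],d['orientation'],d['pixels'].shape)
o=bot.get_obs();print(o)
E
```

```text
scene 56.976438603827816 324.8332729108116 244.05540830877536 [1.19767108 0.71241634 0.86626543] [ 0.29268753  0.85997196 -0.39577401 -0.13470405] (480, 640, 3)
top 45.94114100356329 319.4557881126005 241.10772365192722 [0.38084355 0.01386807 1.54765058] [ 0.70785978 -0.69987253  0.07422723 -0.06002742] (480, 640, 3)
{'time_s': 0.1, 'q': array([ 1.01151734e+00,  5.28400725e-01,  1.43377191e+00, -8.04324293e-06,
        1.18140340e+00, -1.78484958e-01]), 'joint_velocities': array([ 0.00038697, -0.00224306, -0.00238027,  0.00177747, -0.00026931,
        0.00112443]), 'joint_efforts': array([-9.76982956e-04, -4.43305349e+01, -1.78586215e+01, -3.46658708e-04,
        3.87853797e-03,  1.71883278e-05]), 'eef_pos': array([0.23208629, 0.57998229, 0.40381494]), 'orientation': array([ 1.89247156e-01,  9.81928985e-01, -9.26322585e-04, -3.54108203e-04]), 'wrist_force': array([-0.03306193,  0.67000825, -0.93652842]), 'torque': array([ 0.027235  , -0.0397371 , -0.03890508]), 'gripper_force': 0.0, 'finger_gap': 0.9987206412716138}
```

View pics/scene0.png

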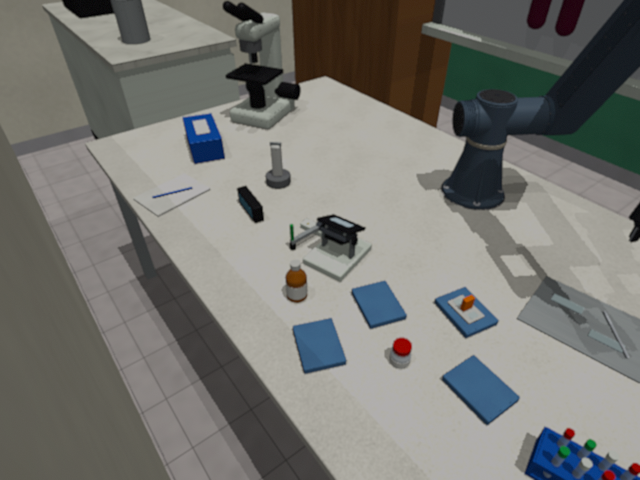

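View pics/top0.png

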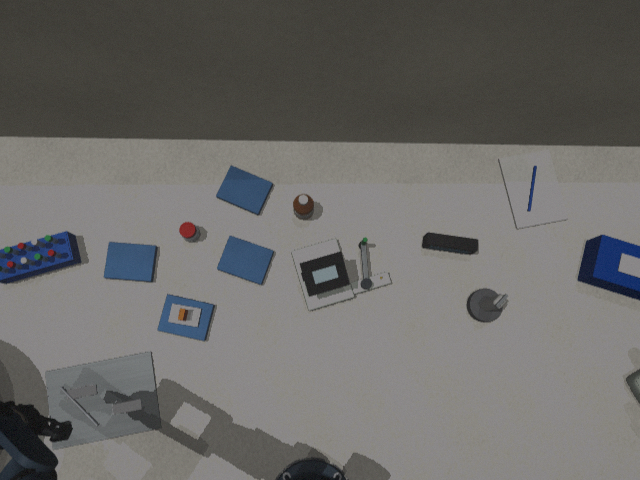

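Top view: the carrier with its orange fin (183,314) lies on the blue tile at (186,317). Other tiles are at (245,260), (245,190) and (130,262); they are empty and farther from the base. The stage is at (323,275), with the leg hinge at (367,283) and the green post at (363,241). I'll check this in an enlarged crop.

```bash
python3 - <<'E'
from h import *
t=cv2.imread('pics/top0.png');s=cv2.imread('pics/scene0.png')
c=lambda im,u,v,w,h,k:cv2.resize(im[v:v+h,u:u+w],None,fx=k,fy=k,interpolation=cv2.INTER_CUBIC)
a=np.hstack([c(t,285,230,120,90,400/120),c(s,282,208,100,75,4)])
b=np.hstack([c(t,140,280,100,75,4),c(s,422,275,100,75,4)])
cv2.imwrite('pics/crop1.png',np.vstack([a,b]))
C=Cam('top0')
for n,uv,z in [('tile',(186,317),.02),('t2',(245,260),.02),('t3',(130,262),.02),('hinge',(367,283),.05),('post',(363,241),.09),('clip',(485,305),.03),('clock',(450,243),.06),('bottle',(303,200),.12)]: 
    P=C.at(uv,z);print(n,P.round(3),np.hypot(*P[:2]).round(3))
E
```

```text
tile [0.464 0.338 0.02 ] 0.575
t2 [0.62  0.187 0.02 ] 0.648
t3 [0.611 0.497 0.02 ] 0.787
hinge [ 0.557 -0.143  0.05 ] 0.575
post [ 0.663 -0.129  0.09 ] 0.676
clip [ 0.504 -0.462  0.03 ] 0.684
clock [ 0.667 -0.366  0.06 ] 0.761
bottle [0.764 0.03  0.12 ] 0.765
```

View pics/crop1.png

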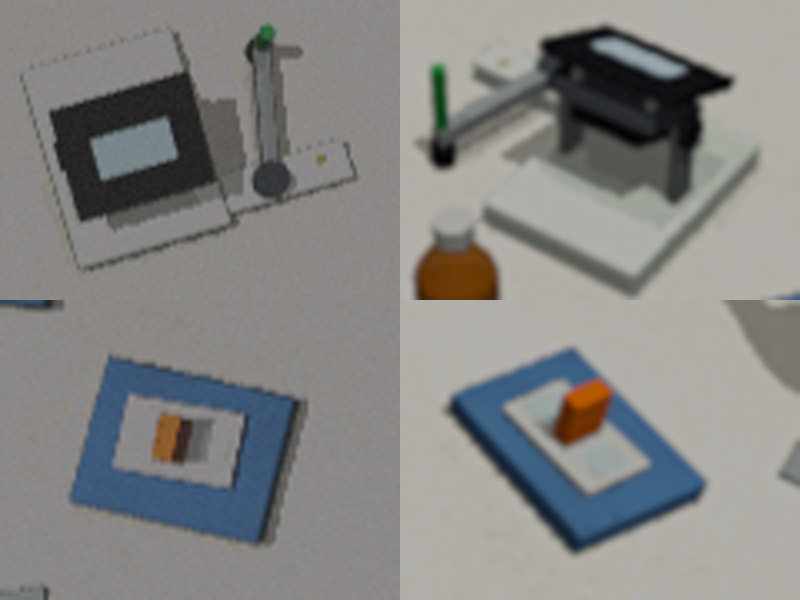

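The crop confirms it: the carrier is on the nearest tile, with its long side running across the picture. The stage, the folded leg and the window are all clear. I'll take one larger crop of the sloped face in the scene view before fitting.

```bash
python3 - <<'E'
from h import *
s=cv2.imread('pics/scene0.png')
cv2.imwrite('pics/crop2.png',cv2.resize(s[208:283,285:385],None,fx=8,fy=8,interpolation=cv2.INTER_CUBIC))
E
```

```text
(no output)
```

View pics/crop2.png

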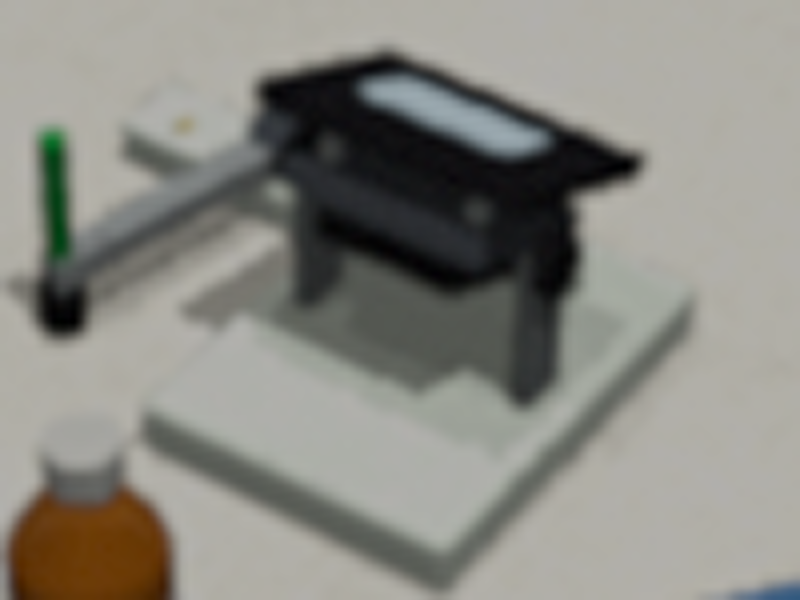

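The scene crop shows the window corners near (358,92), (400,72), (555,135) and (505,160), the face corners at (262,85), (385,55) and (640,160), and the base top corners at (145,415), (440,555) and (692,295). The next step is a joint fit over both views.

```bash
cat > fit.py <<'E'
from h import *
from scipy.optimize import least_squares
T,S=Cam('top0'),Cam('scene0')
t1=lambda a,ox,oy,k:(np.array(a,float)+.5)/k-.5+[ox,oy]
def body(p,yaw,P): return np.array([p[0],p[1],0])+np.array(P)@R.from_euler('z',yaw).as_matrix().T
B=lambda sx,sy:[.085*sx,.065*sy,.025]
K=10/3
baseT=t1([(175,30),(22,72),(80,268),(235,222)],285,230,K); bT=[B(1,-1),B(1,1),B(-1,1),B(-1,-1)]
baseS=t1([(145,415),(440,555),(692,295)],285,208,8); bS=[B(1,-1),B(1,1),B(-1,1)]
def F(u,v,cx,cz,t): # face local -> base; normal leans to -x
    return [cx+u*np.cos(t), v, cz+u*np.sin(t)]
faceT=t1([(52,110),(187,74),(215,183),(80,220),(90,138),(168,117),(179,160),(102,181)],285,230,K)
fT=[(.045,.055),(.045,-.055),(-.045,-.055),(-.045,.055),(.017,.031),(.017,-.031),(-.017,-.031),(-.017,.031)]
faceS=t1([(262,85),(385,55),(640,160),(358,92),(400,72),(555,135),(505,160)],285,208,8)
fS=[(.045,-.055),(-.045,-.055),(-.045,.055),(.017,-.031),(-.017,-.031),(-.017,.031),(.017,.031)]
legT=t1([(271,180),(266,32)],285,230,K)
def res(q):
    x,y,w,cx,cz,t,l,ds1,ds2,dt1,dt2=q
    hx=np.array([-.06,-.105]); pt=hx+.11*np.array([np.cos(l),-np.sin(l)])
    top=bT+[F(u,v,cx,cz,t) for u,v in fT]+[[*pt,.09]]
    sc=bS+[F(u,v,cx,cz,t) for u,v in fS]
    return np.r_[(T.px(body(q,w,top))+[dt1,dt2]-np.vstack([baseT,faceT,legT[1:]])).ravel(),(S.px(body(q,w,sc))+[ds1,ds2]-np.vstack([baseS,faceS])).ravel(),np.array(q[7:])/2]
r=least_squares(res,[.58,-.03,.25,0,.1,.4,0,0,0,0,0],loss='soft_l1')
print(r.x.round(4)); rr=res(r.x); print(rr.round(1))
# carrier+tile
TL=lambda sx,sy:[.05*sx,.065*sy,.02]; CL=lambda sx,sy:[.025*sx,.04*sy,.026]
ct=t1([(110,357),(298,400),(262,543),(70,500),(128,393),(246,412),(235,490),(112,468)],140,280,4)
cs=t1([(52,105),(172,50),(305,185),(175,250),(103,105),(250,162),(190,193)],422,275,4)
def res2(q):
    a=body(q[:2],q[2],[TL(1,1),TL(1,-1),TL(-1,-1),TL(-1,1)]);b=body(q[3:5],q[5],[CL(1,1),CL(1,-1),CL(-1,-1),CL(-1,1)])
    # scene: left corner=+x-y, top=-x-y, right=-x+y, bottom=+x+y
    c=body(q[:2],q[2],[TL(1,-1),TL(-1,-1),TL(-1,1),TL(1,1)]);d=body(q[3:5],q[5],[CL(1,-1),CL(-1,1),CL(1,1)])
    return np.r_[(T.px(np.vstack([a,b]))+q[6:8]-ct).ravel(),(S.px(np.vstack([c,d]))+q[8:10]-cs).ravel(),np.array(q[6:])/2]
r2=least_squares(res2,[.464,.338,-.2,.464,.338,-.2,0,0,0,0],loss='soft_l1')
print(r2.x.round(4));print(res2(r2.x).round(1))
E
python3 fit.py
```

```text
[ 0.5849 -0.0233  0.2976 -0.0145  0.1203  0.4243  0.2044 -0.0329  1.3906
  0.5442  0.1427]
[-0.7 -1.1 -0.4 -0.6 -0.3  0.6 -0.4  0.7 -0.5  1.   0.9 -0.3  0.9 -0.3
  0.3  0.7  0.1  0.3  0.2 -0.3  0.1 -0.8 -0.1 -0.3  0.   0.3 -1.1 -0.8
  0.3  0.5  1.1 -0.3 -1.1 -0.7  0.4 -0.6  1.  -0.2 -0.6  0.2  0.4  1.3
 -0.4  1.2 -0.1 -0.2 -0.   0.7  0.3  0.1]
[ 0.4504  0.3367 -0.2127  0.4538  0.3376 -0.1508 -0.6576 69.1625 -2.3418
  5.332 ]
[-0.  -1.2  0.1 -1.2 -0.6  0.2 -0.2 -0.1  0.4  0.4  0.5  0.5 -0.5 -0.2
  0.5  0.4 -0.8 -2.2 -0.1 -0.2  0.7 -0.   1.  -2.5 -0.3  1.2  0.1  0.6
 -0.   0.4 -0.3 34.6 -1.2  2.7]
```

```bash
sed -i "s/(112,468)\],140,280,4)/(112,468)],140,205,4)/" fit.py; python3 fit.py | tail -n 3; cat >> h.py <<'E'
def rel(P,tip=.173,yaw=None,o=None):
    """shift (units) in current tool axes to put point `tip` ahead of the flange at P"""
    o=o or bot.get_obs(); Rt=R.from_quat(o['orientation']).as_matrix()
    d=Rt.T@(np.array(P)-(o['eef_pos']+Rt[:,2]*tip)); s=(d/.04).round(2).tolist()
    y=np.arctan2(Rt[1,1],Rt[0,1]); tw=None
    if yaw is not None: a=(y-yaw+np.pi/2)%np.pi-np.pi/2; tw=round(np.degrees(a)/5,2)
    return s,tw,round(float(y),3)
E
python3 - <<'E'
from h import *
o=bot.get_obs();print(R.from_quat(o['orientation']).as_matrix().round(3))
H=np.array([.5583,-.1413]);w=.2976
for l in (.2,.5,.8,1.1,1.34,1.47,1.57): print(l,(H+.11*np.array([np.cos(w-l),np.sin(w-l)])).round(4))
print(rel([.667,-.131,.2],yaw=-1.48))
E
```

```text
[-0.1 -1.  -0.  -1.1 -0.6  0.1 -0.2 -0.   0.4  0.6  0.5  0.6 -0.5 -0.2
  0.5  0.5 -1.1 -2.3 -0.1 -0.6  0.9  0.2  0.8 -2.  -0.5  1.1  0.1  0.6
 -0.2  0.6  0.2  0.2  0.2  0.8]
[[-0.928  0.372 -0.001]
 [ 0.372  0.928 -0.002]
 [ 0.    -0.002 -1.   ]]
0.2 [ 0.6678 -0.1306]
0.5 [ 0.6661 -0.1634]
0.8 [ 0.6547 -0.1943]
1.1 [ 0.6347 -0.2204]
1.34 [ 0.6138 -0.2363]
1.47 [ 0.601  -0.2427]
1.57 [ 0.5906 -0.2464]
([-16.7, -12.45, 0.79], np.float64(-5.4), 1.19)
```

Call:
servo_tool(commands=[{"fingers":0.4,"x":-8.0,"y":-6.0,"z":0.0,"twist":0},{"fingers":0.4,"x":-8.0,"y":-6.0,"z":0.0,"twist":0},{"fingers":0.4,"x":-8.0,"y":-6.0,"z":0.0,"twist":0},{"fingers":0.4,"x":-8.0,"y":-6.0,"z":0.0,"twist":0},{"fingers":0.4,"x":-8.0,"y":-6.0,"z":0.0,"twist":0},{"fingers":0.4,"x":-8.0,"y":-6.0,"z":0.0,"twist":0},{"fingers":0.4,"x":-8.0,"y":-6.0,"z":0.0,"twist":0},{"fingers":0.4,"x":-8.0,"y":-6.0,"z":0.0,"twist":0},{"fingers":0.4,"x":-8.0,"y":-6.0,"z":0.0,"twist":0},{"fingers":0.4,"x":-8.0,"y":-6.0,"z":0.0,"twist":0}], squeeze=20)

```text
time_s: 0.93
eef_pos: [0.4417, 0.2354, 0.4046]
orientation: [0.19, 0.982, -0.0, 0.0]
wrist_force: [0.1, 0.8, -0.4]
finger_gap: 0.4
gripper_force: 0.0
```

Call:
servo_tool(commands=[{"fingers":0.4,"x":-8.7,"y":-6.45,"z":0.5,"twist":0},{"fingers":0.4,"x":-8.7,"y":-6.45,"z":0.5,"twist":0},{"fingers":0.4,"x":-8.7,"y":-6.45,"z":0.5,"twist":0},{"fingers":0.4,"x":-8.7,"y":-6.45,"z":0.5,"twist":0},{"fingers":0.4,"x":-8.7,"y":-6.45,"z":0.5,"twist":0},{"fingers":0.4,"x":-8.7,"y":-6.45,"z":0.5,"twist":0},{"fingers":0.4,"x":-8.7,"y":-6.45,"z":0.5,"twist":0},{"fingers":0.4,"x":-8.7,"y":-6.45,"z":0.5,"twist":0},{"fingers":0.4,"x":-8.7,"y":-6.45,"z":0.5,"twist":0},{"fingers":0.4,"x":-8.7,"y":-6.45,"z":0.5,"twist":0}])

```text
time_s: 1.77
eef_pos: [0.659, -0.1179, 0.3848]
orientation: [0.189, 0.982, 0.0, -0.001]
wrist_force: [0.7, 0.7, 0.7]
finger_gap: 0.403
gripper_force: 0.0
```

```bash
python3 - <<'E'
from h import *
o=bot.get_obs();print(o['time_s'],o['eef_pos'],o['q'].round(2),o['finger_gap'],rel([.667,-.131,.05],o=o))
t=snap('top','top1')['pixels'];s=snap('scene','scene1')['pixels']
c=lambda im,u,v,w,h,k:cv2.resize(im[v:v+h,u:u+w],None,fx=k,fy=k,interpolation=cv2.INTER_CUBIC)
cv2.imwrite('pics/crop3.png',np.hstack([c(t,300,190,100,120,4),c(s,270,150,100,120,4)]))
E
```

```text
1.7667 [ 0.65896579 -0.11786336  0.38480574] [-0.34  0.61  1.33  0.    1.2  -1.53] 0.4032434854691679 ([-0.32, -0.23, 4.04], None, 1.19)
```

View pics/crop3.png

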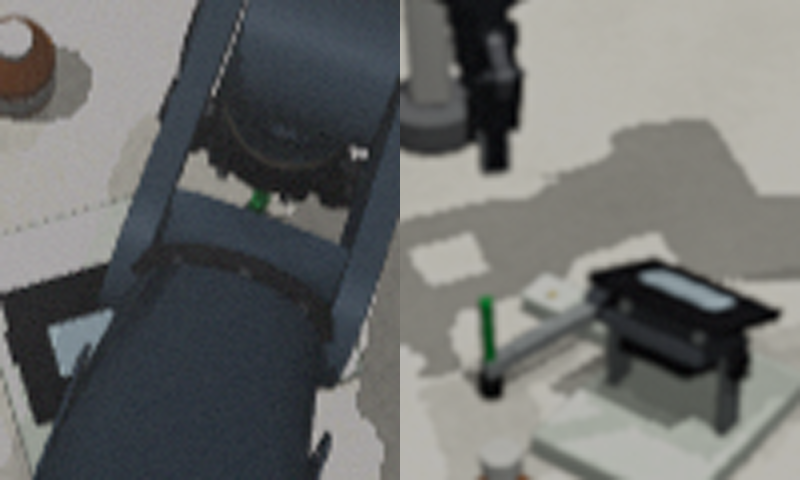

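The top view shows the post just ahead of the gripper, and the scene view shows it below the fingers at about (291,225). I'll check the fitted post position against the scene view.

```bash
python3 - <<'E'
from h import *
S=Cam('scene1');T=Cam('top0')
for P in ([.668,-.1306,.09],[.663,-.129,.09],[.668,-.1306,.036]): print(S.px(P),T.px(P))
E
```

```text
[[291.57952672 224.70634338]] [[363.74857468 239.30430253]]
[[293.34971152 224.31995794]] [[363.15084236 241.16436635]]
[[292.48282463 239.26249753]] [[361.80702339 243.11366643]]
```

Call:
servo_tool(commands=[{"fingers":0.4,"x":-0.3,"y":-0.22,"z":2.2,"twist":0},{"fingers":0.4,"x":-0.3,"y":-0.22,"z":2.2,"twist":0},{"fingers":0.4,"x":-0.3,"y":-0.22,"z":2.2,"twist":0},{"fingers":0.4,"x":-0.3,"y":-0.22,"z":2.2,"twist":0}])

```text
time_s: 2.2
eef_pos: [0.6647, -0.1279, 0.2935]
orientation: [0.189, 0.982, 0.001, -0.005]
wrist_force: [-0.1, 1.1, 1.5]
finger_gap: 0.4
gripper_force: 0.0
```

Call:
servo_tool(commands=[{"fingers":0.4,"x":-0.05,"y":-0.05,"z":1.75,"twist":0},{"fingers":0.4,"x":-0.05,"y":-0.05,"z":1.75,"twist":0},{"fingers":0.25,"x":-0.05,"y":-0.05,"z":1.75,"twist":0},{"fingers":0.25,"x":-0.05,"y":-0.05,"z":1.75,"twist":0},{"fingers":0.25,"x":-0.05,"y":-0.05,"z":1.75,"twist":0}])

```text
time_s: 2.62
eef_pos: [0.6685, -0.131, 0.2307]
orientation: [0.189, 0.982, -0.0, 0.002]
wrist_force: [0.9, -0.2, 0.7]
finger_gap: 0.248
gripper_force: 0.0
```

```bash
python3 - <<'E'
from h import *
o=bot.get_obs();print(o['eef_pos'],o['finger_gap'],o['wrist_force'])
H=np.array([.5583,-.1413]);w=.2976
for l in np.arange(.25,1.71,.1): print(round(l,2),rel([*(H+.11*np.array([np.cos(w-l),np.sin(w-l)])),.05],o=o)[0])
E
```

```text
[ 0.66853917 -0.1309656   0.23072235] 0.24780150624166197 [ 0.90071795 -0.1500759   0.65680528]
0.25 [-0.02, -0.12, 0.19]
0.35 [-0.12, -0.38, 0.19]
0.45 [-0.19, -0.64, 0.19]
0.55 [-0.24, -0.91, 0.19]
0.65 [-0.26, -1.19, 0.19]
0.75 [-0.26, -1.46, 0.19]
0.85 [-0.22, -1.73, 0.19]
0.95 [-0.16, -2.0, 0.19]
1.05 [-0.08, -2.26, 0.19]
1.15 [0.04, -2.51, 0.19]
1.25 [0.17, -2.75, 0.19]
1.35 [0.33, -2.98, 0.19]
1.45 [0.52, -3.18, 0.19]
1.55 [0.72, -3.37, 0.19]
1.65 [0.94, -3.54, 0.19]
```

Call:
servo_tool(commands=[{"fingers":0.25,"x":-0.12,"y":-0.38,"z":0,"twist":0.5},{"fingers":0.25,"x":-0.19,"y":-0.64,"z":0,"twist":1},{"fingers":0.25,"x":-0.24,"y":-0.91,"z":0,"twist":1.5},{"fingers":0.25,"x":-0.26,"y":-1.19,"z":0,"twist":2},{"fingers":0.25,"x":-0.26,"y":-1.46,"z":0,"twist":2.5},{"fingers":0.25,"x":-0.22,"y":-1.73,"z":0,"twist":3},{"fingers":0.25,"x":-0.16,"y":-2.0,"z":0,"twist":3.5},{"fingers":0.25,"x":-0.08,"y":-2.26,"z":0,"twist":4},{"fingers":0.25,"x":0.04,"y":-2.51,"z":0,"twist":4.5},{"fingers":0.25,"x":0.04,"y":-2.51,"z":0,"twist":5}])

```text
time_s: 3.45
eef_pos: [0.6281, -0.2268, 0.2305]
orientation: [0.4, 0.916, -0.001, 0.002]
wrist_force: [-0.5, 0.2, -0.1]
finger_gap: 0.251
gripper_force: 0.0
```

```bash
python3 - <<'E'
from h import *
o=bot.get_obs();print(o['eef_pos'],o['finger_gap'],o['wrist_force'])
H=np.array([.5583,-.1413]);w=.2976
for l in np.arange(1.2,1.71,.06): print(round(l,2),rel([*(H+.11*np.array([np.cos(w-l),np.sin(w-l)])),.05],o=o))
E
```

```text
[ 0.62807332 -0.2268146   0.23049867] 0.25128267324378295 [-0.47731091  0.19164658 -0.11287395]
1.2 ([0.03, -0.05, 0.19], None, 0.748)
1.26 ([0.05, -0.21, 0.19], None, 0.748)
1.32 ([0.08, -0.37, 0.19], None, 0.748)
1.38 ([0.12, -0.53, 0.19], None, 0.748)
1.44 ([0.16, -0.69, 0.19], None, 0.748)
1.5 ([0.22, -0.85, 0.19], None, 0.748)
1.56 ([0.29, -1.0, 0.19], None, 0.748)
1.62 ([0.36, -1.14, 0.19], None, 0.748)
1.68 ([0.44, -1.29, 0.18], None, 0.748)
```

Call:
servo_tool(commands=[{"fingers":0.25,"x":0.05,"y":-0.21,"z":0,"twist":0.5},{"fingers":0.25,"x":0.08,"y":-0.37,"z":0,"twist":1},{"fingers":0.25,"x":0.12,"y":-0.53,"z":0,"twist":1},{"fingers":0.25,"x":0.16,"y":-0.69,"z":0,"twist":1},{"fingers":0.25,"x":0.22,"y":-0.85,"z":0,"twist":1},{"fingers":0.25,"x":0.29,"y":-1.0,"z":0,"twist":1},{"fingers":0.25,"x":0.35,"y":-1.12,"z":0,"twist":1},{"fingers":0.25,"x":0.35,"y":-1.12,"z":0,"twist":1},{"fingers":0.25,"x":0.35,"y":-1.12,"z":0,"twist":1}])

```text
time_s: 4.2
eef_pos: [0.5858, -0.2442, 0.2274]
orientation: [0.437, 0.9, -0.0, -0.001]
wrist_force: [0.0, -0.6, 0.1]
finger_gap: 0.248
gripper_force: 0.0
```

```bash
python3 - <<'E'
from h import *
o=bot.get_obs();print(o['eef_pos'],o['finger_gap'],o['wrist_force'])
s=snap('scene','scene2')['pixels'];S=Cam('scene2')
H=np.array([.5583,-.1413]);w=.2976
for l in (1.3,1.45,1.57): print(l,(S.px([*(H+.11*np.array([np.cos(w-l),np.sin(w-l)])),.036])))
c=s[160:280,250:350]; cv2.imwrite('pics/crop4.png',cv2.resize(c,None,fx=5,fy=5,interpolation=cv2.INTER_CUBIC))
E
```

```text
[ 0.58581423 -0.24416679  0.22738441] 0.24791221236069558 [ 0.02611233 -0.63384769  0.05711683]
1.3 [[287.08998145 216.0353404 ]]
1.45 [[289.54524404 213.15240995]]
1.57 [[291.96297368 211.03604204]]
```

View pics/crop4.png

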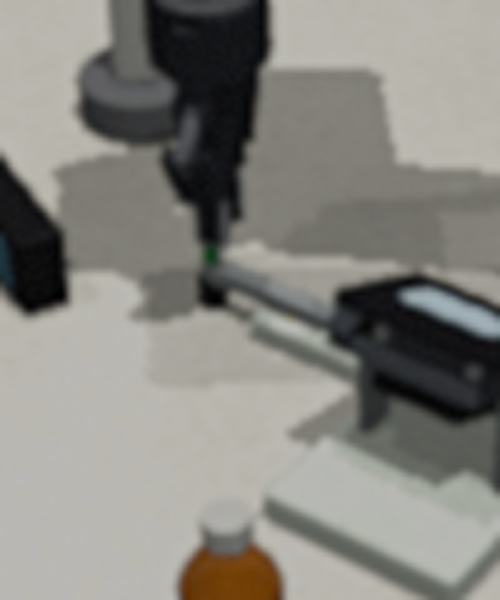

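The post is at crop (211,262), which is scene pixel (292,212). That matches the prediction for 1.57 rad, so the leg has seated. Next I lift and go to the carrier.

Call:
servo_tool(commands=[{"fingers":0.3,"x":0,"y":0,"z":-3.5,"twist":0},{"fingers":0.3,"x":0,"y":0,"z":-3.5,"twist":0},{"fingers":0.3,"x":0,"y":0,"z":-3.5,"twist":0},{"fingers":0.3,"x":0,"y":0,"z":-3.5,"twist":0},{"fingers":0.6,"x":0,"y":0,"z":-3.5,"twist":0}])

```text
time_s: 4.67
eef_pos: [0.5875, -0.2446, 0.3726]
orientation: [0.437, 0.9, -0.001, 0.005]
wrist_force: [-0.2, -0.3, 0.1]
finger_gap: 0.43
gripper_force: 0.0
```

```bash
python3 fit.py | sed -n '/0.33/p'; python3 - <<'E'
from h import *
o=bot.get_obs();print(o['eef_pos'],o['q'].round(2)); print(rel([.454,.338,.15],yaw=np.pi/2-.18,o=o))
E
```

```text
[ 0.5849 -0.0233  0.2976 -0.0145  0.1203  0.4243  0.2044 -0.0329  1.3906
[ 0.58745416 -0.24464713  0.37262608] [-0.57  0.58  1.44 -0.    1.12 -1.24]
([13.56, 6.38, 1.14], np.float64(-8.29), 0.667)
```

Call:
servo_tool(commands=[{"fingers":0.6,"x":13.5,"y":6.4,"z":0,"twist":-8},{"fingers":0.6,"x":13.5,"y":6.4,"z":0,"twist":-8},{"fingers":0.6,"x":13.5,"y":6.4,"z":0,"twist":-8},{"fingers":0.6,"x":13.5,"y":6.4,"z":0,"twist":-8},{"fingers":0.6,"x":13.5,"y":6.4,"z":0,"twist":-8},{"fingers":0.6,"x":13.5,"y":6.4,"z":0,"twist":-8},{"fingers":0.6,"x":13.5,"y":6.4,"z":0,"twist":-8},{"fingers":0.6,"x":13.5,"y":6.4,"z":0,"twist":-8},{"fingers":0.6,"x":13.5,"y":6.4,"z":0,"twist":-8},{"fingers":0.6,"x":13.5,"y":6.4,"z":0,"twist":-8}])

```text
time_s: 5.5
eef_pos: [0.4923, 0.1638, 0.366]
orientation: [0.103, 0.995, -0.001, -0.002]
wrist_force: [0.8, 0.5, 0.3]
finger_gap: 0.599
gripper_force: 0.0
```

```bash
sed -i 's/print(r2.x/print("C",r2.x/' fit.py; python3 fit.py | grep -A1 C; python3 - <<'E'
from h import *
o=bot.get_obs();print(o['eef_pos'],o['q'].round(2)); print(rel([.454,.338,.15],yaw=np.pi/2-.18,o=o))
E
```

```text
C [ 0.4664  0.3405 -0.2113  0.4696  0.3414 -0.1484  0.4163  0.3046  0.4011
  1.5346]
[0.49229656 0.16383111 0.36595059] [ 0.11  0.44  1.74 -0.    0.97 -1.26]
([1.81, 4.08, 1.07], np.float64(-0.3), 1.365)
```

```bash
python3 - <<'E'
from h import *
T=Cam('top0');S=Cam('scene0');P=T.at((182.2-.4,314.4-.3),.064);print(P, 'scene px of it',S.px(P)+[.4,1.5], 'measured', 422+(592-400)/4, 275+(392-300)/4)
print(rel([.4696,.3414,.1],yaw=np.pi/2-.18), rel([P[0],P[1],.1])[0])
E
```

```text
[0.4692493  0.34022132 0.064     ] scene px of it [[468.1616822  298.01884425]] measured 470.0 298.0
([1.44, 4.24, 2.32], np.float64(-0.3), 1.365) [1.44, 4.21, 2.32]
```

Call:
servo_tool(commands=[{"fingers":0.6,"x":1.5,"y":4.1,"z":1.0,"twist":-0.3},{"fingers":0.6,"x":1.5,"y":4.1,"z":1.0,"twist":-0.3},{"fingers":0.6,"x":1.5,"y":4.1,"z":1.0,"twist":-0.3},{"fingers":0.6,"x":1.5,"y":4.1,"z":1.0,"twist":-0.3},{"fingers":0.6,"x":1.5,"y":4.1,"z":1.0,"twist":-0.3},{"fingers":0.6,"x":1.5,"y":4.1,"z":1.0,"twist":-0.3},{"fingers":0.6,"x":1.5,"y":4.1,"z":1.0,"twist":-0.3}])

```text
time_s: 6.08
eef_pos: [0.4679, 0.335, 0.326]
orientation: [0.089, 0.996, -0.001, -0.001]
wrist_force: [0.1, 0.2, -0.0]
finger_gap: 0.602
gripper_force: 0.0
```

```bash
python3 - <<'E'
from h import *
o=bot.get_obs();print(o['eef_pos'],o['q'].round(2)); print(rel([.469,.3414,.05],tip=.155,yaw=np.pi/2-.18,o=o))
t=snap('top','top3')['pixels'];s=snap('scene','scene3')['pixels']
c=lambda im,u,v,w,h,k:cv2.resize(im[v:v+h,u:u+w],None,fx=k,fy=k,interpolation=cv2.INTER_CUBIC)
cv2.imwrite('pics/crop5.png',np.hstack([c(t,285,200,120,120,10/3),c(s,420,250,80,80,5)]))
E
```

```text
[0.46790341 0.33498046 0.32597689] [ 0.43  0.56  1.63 -0.    0.95 -0.97]
([-0.02, 0.18, 3.02], np.float64(0.03), 1.393)
```

View pics/crop5.png

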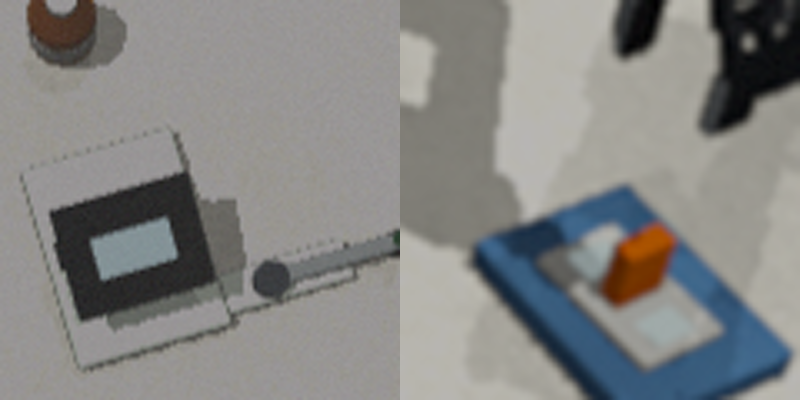

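The leg, from hinge (271,278) to post (398,240), lies parallel to the base's front edge, so it is out. The carrier sits undisturbed with the open fingers above it. Next: descend and grip.

Call:
servo_tool(commands=[{"fingers":0.6,"x":-0.02,"y":0.15,"z":1.5,"twist":0},{"fingers":0.6,"x":-0.02,"y":0.15,"z":2.4,"twist":0},{"fingers":0.6,"x":-0.02,"y":0.15,"z":2.9,"twist":0},{"fingers":0.6,"x":-0.02,"y":0.15,"z":3.0,"twist":0},{"fingers":0.6,"x":-0.02,"y":0.15,"z":3.0,"twist":0},{"fingers":0.4,"x":-0.02,"y":0.15,"z":3.0,"twist":0},{"fingers":0.2,"x":-0.02,"y":0.15,"z":3.0,"twist":0},{"fingers":0.1,"x":-0.02,"y":0.15,"z":3.0,"twist":0},{"fingers":0.1,"x":-0.02,"y":0.15,"z":3.0,"twist":0},{"fingers":0.0,"x":-0.02,"y":0.15,"z":3.0,"twist":0}], squeeze=20)

```text
time_s: 7.02
eef_pos: [0.4717, 0.341, 0.21]
orientation: [0.09, 0.996, 0.001, 0.002]
wrist_force: [1.0, -1.5, 7.0]
finger_gap: 0.158
gripper_force: 23.2
```

Call:
servo_tool(commands=[{"fingers":0.0,"x":0,"y":0,"z":0,"twist":0},{"fingers":0.0,"x":0,"y":0,"z":0,"twist":0},{"fingers":0.0,"x":0,"y":0,"z":0,"twist":0}], squeeze=20)

```text
time_s: 7.27
eef_pos: [0.4716, 0.3409, 0.2101]
orientation: [0.09, 0.996, 0.001, 0.002]
wrist_force: [0.0, -1.6, 7.0]
finger_gap: 0.159
gripper_force: 23.2
```

```bash
python3 - <<'E'
from h import *
o=bot.get_obs();Rt=R.from_quat(o['orientation']).as_matrix();print(o['eef_pos']+.155*Rt[:,2],Rt.round(4),o['finger_gap'],o['gripper_force'],o['wrist_force'])
E
```

```text
[0.47236867 0.3411907  0.05507504] [[-0.9839  0.1787  0.0048]
 [ 0.1787  0.9839  0.0016]
 [-0.0044  0.0024 -1.    ]] 0.15943185391968331 23.189565539360046 [ 6.28226051e-03 -1.64127137e+00  6.98896244e+00]
```

Call:
servo_tool(commands=[{"fingers":0.0,"x":0,"y":0,"z":-0.4,"twist":0},{"fingers":0.0,"x":0,"y":0,"z":-0.8,"twist":0},{"fingers":0.0,"x":0.7,"y":0,"z":-0.8,"twist":0},{"fingers":0.0,"x":1.4,"y":0,"z":-0.8,"twist":0},{"fingers":0.0,"x":1.9,"y":0,"z":-0.8,"twist":0},{"fingers":0.0,"x":1.95,"y":0,"z":-0.8,"twist":0},{"fingers":0.0,"x":1.95,"y":0,"z":-0.8,"twist":0},{"fingers":0.0,"x":1.95,"y":0,"z":-0.8,"twist":0}], squeeze=20)

```text
time_s: 7.93
eef_pos: [0.3947, 0.3551, 0.2403]
orientation: [0.09, 0.996, 0.001, 0.001]
wrist_force: [0.6, 0.6, -0.1]
finger_gap: 0.159
gripper_force: 22.1
```

```bash
cat > st.py <<'E'
from h import *
o=bot.get_obs();Rt=R.from_quat(o['orientation']).as_matrix();G=o['eef_pos']+.155*Rt[:,2]
print('t',round(o['time_s'],2),'grasp',G.round(4),'R',Rt[:2].round(3).tolist(),'f',o['wrist_force'].round(1),'m',o['torque'].round(2),'grip',round(o['gripper_force'],1),round(o['finger_gap'],3))
tl=R.from_euler('z',.2113).as_matrix()@(G-[.4664,.3405,0]);print('in tile',tl.round(4))
E
python3 st.py; python3 -c "
from h import *
s=snap('scene','scene4')['pixels'];cv2.imwrite('pics/crop6.png',cv2.resize(s[235:335,420:540],None,fx=5,fy=5,interpolation=cv2.INTER_CUBIC))"
```

```text
t 7.93 grasp [0.3951 0.3553 0.0853] R [[-0.984, 0.179, 0.003], [0.179, 0.984, 0.001]] f [ 0.6  0.6 -0.1] m [-0.04  0.01 -0.01] grip 22.1 0.159
in tile [-0.0728 -0.0005  0.0853]
```

View pics/crop6.png

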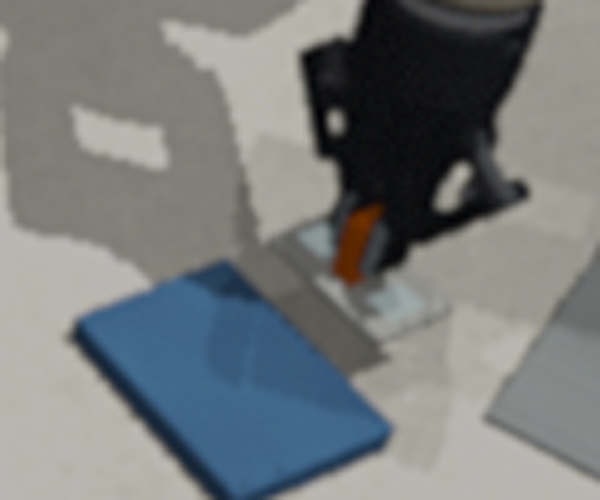

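The carrier is held level, clear of the tile's near edge. Next I pre-tilt it by lowering its far edge onto the tile rim.

Call:
servo_tool(commands=[{"fingers":0.0,"x":0,"y":0,"z":0.35,"twist":0},{"fingers":0.0,"x":0,"y":0,"z":0.65,"twist":0},{"fingers":0.0,"x":0,"y":0,"z":0.72,"twist":0},{"fingers":0.0,"x":0,"y":0,"z":0.79,"twist":0},{"fingers":0.0,"x":0,"y":0,"z":0.86,"twist":0},{"fingers":0.0,"x":0,"y":0,"z":0.86,"twist":0},{"fingers":0.0,"x":0,"y":0,"z":0.86,"twist":0}], squeeze=20)

```text
time_s: 8.57
eef_pos: [0.3936, 0.3546, 0.2068]
orientation: [0.091, 0.996, 0.0, -0.001]
wrist_force: [-6.0, 1.5, 11.7]
finger_gap: 0.159
gripper_force: 25.2
```

```bash
python3 st.py
```

```text
t 8.57 grasp [0.3934 0.3547 0.0518] R [[-0.984, 0.18, -0.001], [0.18, 0.984, 0.0]] f [-6.   1.5 11.7] m [ 0.07  0.84 -0.  ] grip 25.2 0.159
in tile [-0.0744 -0.0015  0.0518]
```

Call:
servo_tool(commands=[{"fingers":0.0,"x":0,"y":0,"z":0.04,"twist":0},{"fingers":0.0,"x":0,"y":0,"z":0.08,"twist":0},{"fingers":0.0,"x":0,"y":0,"z":0.12,"twist":0},{"fingers":0.0,"x":0,"y":0,"z":0.12,"twist":0},{"fingers":0.0,"x":0,"y":0,"z":0.12,"twist":0}], squeeze=20)

```text
time_s: 8.98
eef_pos: [0.3926, 0.3549, 0.2028]
orientation: [0.091, 0.996, 0.0, -0.002]
wrist_force: [-9.3, 2.6, 21.0]
finger_gap: 0.162
gripper_force: 27.4
```

```bash
python3 st.py; python3 - <<'E'
import h,numpy as np
from scipy.optimize import brentq
for g in (-.0744,):
  for z in (.0518,.0482,.0475):
    d=-.05-g; print(z,brentq(lambda t:(.035-d*np.sin(t))/np.cos(t)-(z-.02),-.2,.9))
E
```

```text
t 8.98 grasp [0.3921 0.3549 0.0478] R [[-0.984, 0.181, -0.003], [0.181, 0.984, 0.0]] f [-9.3  2.6 21. ] m [ 0.2   1.29 -0.06] grip 27.4 0.162
in tile [-0.0757 -0.0015  0.0478]
0.0518 0.145414337153947
0.0482 0.36094824446113427
0.0475 0.4146858507556778
```

Call:
servo_tool(commands=[{"fingers":0.0,"x":0,"y":0,"z":-0.4,"twist":0},{"fingers":0.0,"x":0,"y":0,"z":-0.9,"twist":0},{"fingers":0.0,"x":0,"y":0,"z":-0.9,"twist":0},{"fingers":0.0,"x":0,"y":0,"z":-0.9,"twist":0}], squeeze=20)

```text
time_s: 9.32
eef_pos: [0.3951, 0.3548, 0.2375]
orientation: [0.09, 0.996, 0.001, 0.002]
wrist_force: [0.1, -0.7, -0.1]
finger_gap: 0.161
gripper_force: 24.4
```

```bash
python3 st.py; cat > tilt.py <<'E'
from h import *
import sys
f=sys.argv[1]
if len(sys.argv)>2: snap('scene',f)
im=cv2.imread(f'pics/{f}.png').astype(int); S=Cam(f)
b,g,r=im[...,0],im[...,1],im[...,2]
m=((r-b>60)&(r-g>40)).astype(np.uint8); m[:,:400]=0; m[340:]=0
n,l,st,c=cv2.connectedComponentsWithStats(m); k=1+np.argmax(st[1:,4]); print(st[k],c[k]); 
q=np.argwhere(l==k)[:,::-1]; print(cv2.fitLine(q.astype(np.float32),cv2.DIST_L2,0,.01,.01).ravel())
cv2.imwrite(f'pics/{f}_z.png',cv2.resize(im[235:335,420:540].astype(np.uint8),None,fx=5,fy=5,interpolation=cv2.INTER_CUBIC))
E
python3 tilt.py scene4; python3 tilt.py scene5 1
```

```text
t 9.32 grasp [0.3957 0.3551 0.0825] R [[-0.984, 0.18, 0.003], [0.18, 0.984, 0.002]] f [ 0.1 -0.7 -0.1] m [-0.03  0.03 -0.03] grip 24.4 0.161
in tile [-0.0722 -0.0005  0.0825]
[487 277   8  14  59] [490.30508475 283.18644068]
[ 2.8517836e-01 -9.5847446e-01  4.9030508e+02  2.8318643e+02]
[487 277   8  14  56] [490.17857143 283.19642857]
[ 3.6186802e-01 -9.3222934e-01  4.9017856e+02  2.8319644e+02]
```

View pics/scene5_z.png

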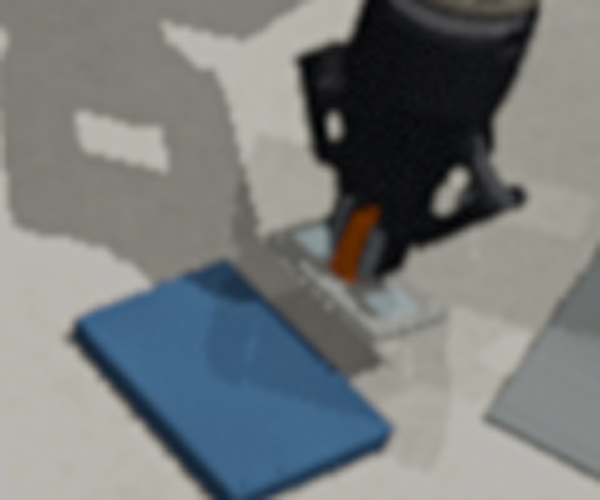

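```bash
python3 - <<'E'
from h import *
S=Cam('scene5')
ez=R.from_euler('z',-.18).as_matrix()
for G in ([.3957,.3551,.0825],):
  for th in (0,.1,.2,.3,.4):
    Ry=ez@R.from_euler('y',-th).as_matrix()
    # end face centre line, carrier coords rel grasp (z=.035)
    a=np.array(G)+Ry@[.012,0,.006-.035]; b=np.array(G)+Ry@[.012,0,.044-.035]
    pa,pb=S.px(a)[0],S.px(b)[0]; v=pb-pa; print(th,(v/np.linalg.norm(v)).round(3),pa.round(1),pb.round(1))
    for c in [(.025,.04),(.025,-.04),(-.025,.04)]: print('   ',((S.px(np.array(G)+Ry@[c[0],c[1],.006-.035])[0]+[.4,1.5]-[420,235])*5).round(0))
E
```

```text
0 [ 0.326 -0.945] [486.8 291.2] [490.4 280.6]
    [373. 351.]
    [261. 246.]
    [449. 316.]
0.1 [ 0.397 -0.918] [486.  291.3] [490.8 280.1]
    [370. 349.]
    [258. 245.]
    [444. 321.]
0.2 [ 0.458 -0.889] [485.4 291.2] [491.3 279.7]
    [368. 347.]
    [256. 242.]
    [438. 326.]
0.3 [ 0.51 -0.86] [484.8 291. ] [491.7 279.2]
    [366. 344.]
    [254. 239.]
    [432. 331.]
0.4 [ 0.556 -0.831] [484.3 290.7] [492.2 278.8]
    [365. 341.]
    [252. 236.]
    [425. 335.]
```

Call:
servo_tool(commands=[{"fingers":0.14,"x":0,"y":0,"z":0.4,"twist":0},{"fingers":0.14,"x":0,"y":0,"z":0.4,"twist":0},{"fingers":0.14,"x":0,"y":0,"z":0.4,"twist":0}], squeeze=20)

```text
time_s: 9.62
eef_pos: [0.3936, 0.3542, 0.2189]
orientation: [0.09, 0.996, -0.001, -0.002]
wrist_force: [0.5, 0.6, 0.5]
finger_gap: 0.16
gripper_force: 24.3
```

Call:
servo_tool(commands=[{"fingers":0.155,"x":0,"y":0,"z":0,"twist":0},{"fingers":0.155,"x":0,"y":0,"z":0,"twist":0}], squeeze=20)

```text
time_s: 9.78
eef_pos: [0.394, 0.3546, 0.2202]
orientation: [0.09, 0.996, -0.0, -0.0]
wrist_force: [-1.0, -0.5, -0.8]
finger_gap: 0.159
gripper_force: 24.3
```

Call:
servo_tool(commands=[{"fingers":0.1,"x":-0.34,"y":0,"z":0,"twist":0},{"fingers":0.1,"x":-0.34,"y":0,"z":0.15,"twist":0},{"fingers":0.1,"x":-0.34,"y":0,"z":0.27,"twist":0},{"fingers":0.1,"x":-0.24,"y":0,"z":0.32,"twist":0},{"fingers":0.1,"x":-0.14,"y":0,"z":0.38,"twist":0},{"fingers":0.1,"x":-0.04,"y":0,"z":0.44,"twist":0},{"fingers":0.1,"x":0.06,"y":0,"z":0.5,"twist":0},{"fingers":0.1,"x":0.14,"y":0,"z":0.56,"twist":0},{"fingers":0.1,"x":0.14,"y":0,"z":0.56,"twist":0}], squeeze=20)

```text
time_s: 10.53
eef_pos: [0.3881, 0.3561, 0.1989]
orientation: [0.089, 0.996, 0.001, 0.001]
wrist_force: [0.7, -0.9, 6.3]
finger_gap: 0.161
gripper_force: 26.0
```

```bash
python3 st.py;python3 tilt.py scene6 1
```

```text
t 10.53 grasp [0.3885 0.3563 0.0439] R [[-0.984, 0.178, 0.003], [0.178, 0.984, 0.001]] f [ 0.7 -0.9  6.3] m [-0.2  -0.18  0.01] grip 26.0 0.161
in tile [-0.0794 -0.0009  0.0439]
[484 287   9  14  57] [488.15789474 293.22807018]
[ 4.0151104e-01 -9.1585416e-01  4.8815790e+02  2.9322806e+02]
```

```bash
cat > om.py <<'E'
from h import *
from scipy.optimize import least_squares
def meas(f,box):
    im=cv2.imread(f'pics/{f}.png').astype(float); u0,v0,u1,v1=box
    p=im[v0:v1,u0:u1]; w=np.clip((p[...,2]-p[...,0]-25)/80,0,1)
    V,U=np.mgrid[v0:v1,u0:u1]; s=w.sum(); c=np.array([(w*U).sum(),(w*V).sum()])/s
    d=np.stack([U-c[0],V-c[1]]); C=np.einsum('aij,bij,ij->ab',d,d,w)/s
    return s,c,C
def quad(f,G,yaw,th,hp,xo):
    S=Cam(f); Ry=R.from_euler('z',yaw).as_matrix()@R.from_euler('y',-th).as_matrix()
    Q=[np.array(G)+Ry@np.array([xo+.015,y,z-hp]) for y,z in((-.007,.006),(.007,.006),(.007,.044),(-.007,.044))]
    q=S.px(Q)+[.4,1.5]
    k=20; o=q.mean(0).round()-15; m=np.zeros((600,600),np.uint8); cv2.fillPoly(m,[((q-o)*k).round().astype(int)],1)
    M=cv2.moments(m,True); a=M['m00']; c=np.array([M['m10'],M['m01']])/a/k+o
    return a/k/k,c,np.array([[M['mu20'],M['mu11']],[M['mu11'],M['mu02']]])/a/k/k
if __name__=='__main__':
    for f,G in (('scene4',[.3951,.3553,.0853]),('scene5',[.3957,.3551,.0825]),('scene6',[.3885,.3563,.0439])):
        c0=Cam(f).px(G)[0].round().astype(int); box=(c0[0]-16,c0[1]-14,c0[0]+12,c0[1]+18)
        s,c,C=meas(f,box); ang=lambda C:.5*np.arctan2(2*C[0,1],C[1,1]-C[0,0])
        print(f,round(s,1),c.round(2),'ang',ang(C).round(3))
        for th,hp in ((0,.035),(.2,.035),(.4,.035),(.2,.029),(.4,.029)):
            a,cc,CC=quad(f,G,-.18,th,hp,-.003); print('  ',th,hp,round(a,1),cc.round(2),ang(CC).round(3))
E
python3 om.py
```

```text
scene4 53.0 [490.5  283.11] ang -0.319
   0 0.035 57.1 [489.48 286.55] -0.235
   0.2 0.035 68.8 [489.23 286.05] -0.428
   0.4 0.035 77.7 [489.13 285.4 ] -0.566
   0.2 0.029 69.0 [490.18 284.23] -0.426
   0.4 0.029 78.1 [490.4  283.52] -0.567
scene5 52.2 [490.18 283.23] ang -0.379
   0 0.035 56.7 [489.01 287.39] -0.231
   0.2 0.035 68.3 [488.73 286.9 ] -0.421
   0.4 0.035 77.1 [488.66 286.28] -0.566
   0.2 0.029 69.0 [489.68 285.07] -0.426
   0.4 0.029 77.7 [489.93 284.4 ] -0.566
scene6 55.2 [488.45 292.98] ang -0.414
   0 0.035 53.3 [487.51 296.99] -0.229
   0.2 0.035 64.4 [487.25 296.55] -0.427
   0.4 0.035 73.6 [487.15 295.95] -0.568
   0.2 0.029 64.9 [488.14 294.79] -0.427
   0.4 0.029 74.0 [488.38 294.12] -0.57
```

```bash
cat >> om.py <<'E'
def render(f,G,yaw,th,hp,xo,k=20):
    S=Cam(f); Rz=R.from_euler('z',yaw).as_matrix(); Ry=Rz@R.from_euler('y',-th).as_matrix(); G=np.array(G)
    o=(S.px(G)[0]).round()-20; m=np.zeros((40*k,40*k),np.uint8)
    P=lambda pts:(((S.px(pts)+[.4,1.5]-o)*k).round().astype(np.int32))
    box=lambda x,y,z:np.array([[a,b,c] for a in x for b in y for c in z])
    fin=G+(box((xo-.015,xo+.015),(-.007,.007),(.006-hp,.044-hp)))@Ry.T
    cv2.fillConvexPoly(m,cv2.convexHull(P(fin)),1)
    for s in ((.007,.0215),(-.0215,-.007)):
        if s[0]<0: continue
        cv2.fillConvexPoly(m,cv2.convexHull(P(G+box((-.011,.011),s,(-.018,.05))@Rz.T)),0)
    M=cv2.moments(m,True); a=M['m00']; c=np.array([M['m10'],M['m01']])/a/k+o
    return a/k/k,c,np.array([[M['mu20'],M['mu11']],[M['mu11'],M['mu02']]])/a/k/k
if __name__=='__main__':
    print()
    for f,G in (('scene4',[.3951,.3553,.0853]),('scene5',[.3957,.3551,.0825]),('scene6',[.3885,.3563,.0439])):
        c0=Cam(f).px(G)[0].round().astype(int); box=(c0[0]-16,c0[1]-14,c0[0]+12,c0[1]+18)
        s,c,C=meas(f,box); print(f,round(s,1),c.round(2),'ang',ang(C).round(3),C[1,1].round(2))
        for th,hp in ((0,.035),(.2,.035),(.4,.035),(.2,.029),(.4,.029)):
            a,cc,CC=render(f,G,-.18,th,hp,-.003); print('  ',th,hp,round(a,1),cc.round(2),ang(CC).round(3),CC[1,1].round(2))
E
python3 om.py | sed -n '/^$/,$p'
```

```text
scene4 53.0 [490.5  283.11] ang -0.319 17.28
   0 0.035 82.0 [490.41 285.34] -0.312 18.91
   0.2 0.035 91.6 [489.93 285.72] -0.372 18.75
   0.4 0.035 100.0 [489.59 285.86] -0.414 18.28
   0.2 0.029 83.8 [490.66 283.71] -0.401 17.95
   0.4 0.029 87.1 [490.44 283.8 ] -0.45 17.25
scene5 52.2 [490.18 283.23] ang -0.379 16.06
   0 0.035 81.2 [489.92 286.16] -0.31 18.78
   0.2 0.035 91.1 [489.45 286.56] -0.368 18.75
   0.4 0.035 98.7 [489.1  286.75] -0.413 18.17
   0.2 0.029 83.7 [490.15 284.56] -0.4 17.89
   0.4 0.029 86.0 [489.95 284.67] -0.449 17.13
scene6 55.2 [488.45 292.98] ang -0.414 15.09
   0 0.035 76.7 [488.42 295.72] -0.32 17.53
   0.2 0.035 85.9 [487.95 296.17] -0.377 17.58
   0.4 0.035 93.9 [487.59 296.32] -0.423 17.1
   0.2 0.029 79.5 [488.64 294.23] -0.407 16.81
   0.4 0.029 82.3 [488.43 294.34] -0.455 16.15
```

Call:
servo_tool(commands=[{"fingers":0.1,"x":0.02,"y":0,"z":0.04,"twist":0},{"fingers":0.1,"x":0.03,"y":0,"z":0.08,"twist":0},{"fingers":0.1,"x":0.03,"y":0,"z":0.08,"twist":0},{"fingers":0.1,"x":0.03,"y":0,"z":0.08,"twist":0}], squeeze=20)

```text
time_s: 10.92
eef_pos: [0.3867, 0.3564, 0.196]
orientation: [0.09, 0.996, 0.001, 0.001]
wrist_force: [-1.3, 2.2, 9.9]
finger_gap: 0.158
gripper_force: 26.9
```

```bash
python3 st.py
```

```text
t 10.92 grasp [0.3869 0.3566 0.041 ] R [[-0.984, 0.178, 0.002], [0.178, 0.984, 0.001]] f [-1.3  2.2  9.9] m [-0.14  0.03 -0.03] grip 26.9 0.158
in tile [-0.0811 -0.0009  0.041 ]
```

Call:
servo_tool(commands=[{"fingers":0.1,"x":0,"y":0,"z":-1.0,"twist":0},{"fingers":0.1,"x":0,"y":0,"z":-2.0,"twist":0},{"fingers":0.1,"x":0,"y":0,"z":-3.0,"twist":0},{"fingers":0.1,"x":0,"y":0,"z":-3.0,"twist":0},{"fingers":0.1,"x":0,"y":0,"z":-3.0,"twist":0}])

```text
time_s: 11.33
eef_pos: [0.387, 0.3563, 0.3168]
orientation: [0.09, 0.996, 0.002, 0.002]
wrist_force: [0.6, -0.7, -0.4]
finger_gap: 0.159
gripper_force: 25.5
```

```bash
python3 st.py; cat > cfit.py <<'E'
from om import *
import sys
f=sys.argv[1]; snap('scene',f)
o=bot.get_obs();Rt=R.from_quat(o['orientation']).as_matrix();G=o['eef_pos']+.155*Rt[:,2]; yaw=np.arctan2(-Rt[1,0],-Rt[0,0])
c0=Cam(f).px(G)[0].round().astype(int); box=(c0[0]-16,c0[1]-14,c0[0]+12,c0[1]+18)
ang=lambda C:.5*np.arctan2(2*C[0,1],C[1,1]-C[0,0])
s,c,C=meas(f,box); print(round(s,1),c.round(2),'ang',ang(C).round(3))
for hp in (.035,.032,.029):
    for th in (.2,.3,.4,.5): a,cc,CC=render(f,G,yaw,th,hp,-.003); print('  ',hp,th,round(a,1),cc.round(2),ang(CC).round(3))
E
python3 cfit.py scene7
```

```text
t 11.33 grasp [0.3877 0.3567 0.1618] R [[-0.984, 0.178, 0.004], [0.178, 0.984, 0.003]] f [ 0.6 -0.7 -0.4] m [ 0.03  0.03 -0.  ] grip 25.5 0.159
in tile [-0.0804 -0.0006  0.1618]
69.4 [500.8  258.68] ang -0.419
   0.035 0.2 102.1 [500.01 262.3 ] -0.364
   0.035 0.3 105.9 [499.83 262.42] -0.388
   0.035 0.4 110.3 [499.69 262.48] -0.398
   0.035 0.5 114.3 [499.59 262.48] -0.401
   0.032 0.2 97.0 [500.39 261.2 ] -0.386
   0.032 0.3 100.1 [500.22 261.27] -0.412
   0.032 0.4 102.3 [500.11 261.29] -0.431
   0.032 0.5 104.3 [500.04 261.29] -0.442
   0.029 0.2 93.4 [500.77 260.11] -0.404
   0.029 0.3 94.6 [500.66 260.18] -0.428
   0.029 0.4 95.7 [500.58 260.17] -0.45
   0.029 0.5 96.3 [500.52 260.12] -0.472
```

```bash
python3 -c "
from h import *
print(rel([.545,-.0341,.23],tip=.155,yaw=np.pi/2+.2976))"
```

```text
([-5.64, -8.88, -1.75], np.float64(-5.47), 1.391)
```

Call:
servo_tool(commands=[{"fingers":0.1,"x":0,"y":-0.8,"z":-1.0,"twist":-0.5},{"fingers":0.1,"x":-0.6,"y":-1.6,"z":-1.75,"twist":-1},{"fingers":0.1,"x":-1.2,"y":-2.4,"z":-1.75,"twist":-1.6},{"fingers":0.1,"x":-1.8,"y":-3.2,"z":-1.75,"twist":-2.2},{"fingers":0.1,"x":-2.4,"y":-4.0,"z":-1.75,"twist":-2.8},{"fingers":0.1,"x":-3.0,"y":-4.8,"z":-1.75,"twist":-3.4},{"fingers":0.1,"x":-3.6,"y":-5.6,"z":-1.75,"twist":-4},{"fingers":0.1,"x":-4.2,"y":-6.4,"z":-1.75,"twist":-4.6},{"fingers":0.1,"x":-4.8,"y":-7.2,"z":-1.75,"twist":-5.2},{"fingers":0.1,"x":-5.2,"y":-8.0,"z":-1.75,"twist":-5.5}])

```text
time_s: 12.22
eef_pos: [0.5353, 0.0016, 0.3823]
orientation: [-0.15, 0.989, 0.001, -0.001]
wrist_force: [1.1, 1.0, -0.8]
finger_gap: 0.157
gripper_force: 25.4
```

```bash
python3 -c "
from h import *
print(rel([.545,-.0341,.21],tip=.155,yaw=np.pi/2+.2976))"
```

```text
([0.02, -0.93, 0.43], np.float64(0.05), 1.872)
```

Call:
servo_tool(commands=[{"fingers":0.1,"x":0,"y":-0.5,"z":0.3,"twist":0},{"fingers":0.1,"x":0,"y":-0.8,"z":0.43,"twist":0},{"fingers":0.1,"x":0,"y":-0.8,"z":0.43,"twist":0},{"fingers":0.1,"x":0,"y":-0.8,"z":0.43,"twist":0},{"fingers":0.1,"x":0,"y":-0.8,"z":0.43,"twist":0}])

```text
time_s: 12.63
eef_pos: [0.5431, -0.0253, 0.3667]
orientation: [-0.15, 0.989, 0.001, -0.001]
wrist_force: [-0.3, 0.5, -0.0]
finger_gap: 0.164
gripper_force: 25.4
```

```bash
python3 st.py; python3 - <<'E'
from h import *
s=snap('scene','scene8')['pixels'];t=snap('top','top8')['pixels']
o=bot.get_obs();Rt=R.from_quat(o['orientation']).as_matrix();G=o['eef_pos']+.155*Rt[:,2]; yaw=np.arctan2(-Rt[1,0],-Rt[0,0])
S=Cam('scene8'); o=np.array([295,175])
for th in (.3,.4,.5):
    Ry=R.from_euler('z',yaw).as_matrix()@R.from_euler('y',-th).as_matrix()
    print(th,[((S.px(G+Ry@[x-.003,y,.006-.031])[0]+[0,1.4]-o)*8).round().tolist() for x,y in((.025,.04),(.025,-.04),(-.025,.04),(-.025,-.04))])
b=cv2.resize(s[175:250,295:395],None,fx=8,fy=8,interpolation=cv2.INTER_CUBIC)
cv2.imwrite('pics/crop8.png',b)
E
```

```text
t 12.63 grasp [ 0.5427 -0.0251  0.2117] R [[-0.955, -0.297, -0.003], [-0.297, 0.955, 0.001]] f [-0.3  0.5 -0. ] m [-0.01 -0.05  0.  ] grip 25.4 0.164
in tile [ 0.1513 -0.3415  0.2117]
0.3 [[501.0, 256.0], [297.0, 175.0], [574.0, 224.0], [375.0, 147.0]]
0.4 [[498.0, 251.0], [295.0, 170.0], [568.0, 233.0], [369.0, 156.0]]
0.5 [[497.0, 245.0], [293.0, 165.0], [563.0, 241.0], [364.0, 164.0]]
```

View pics/crop8.png

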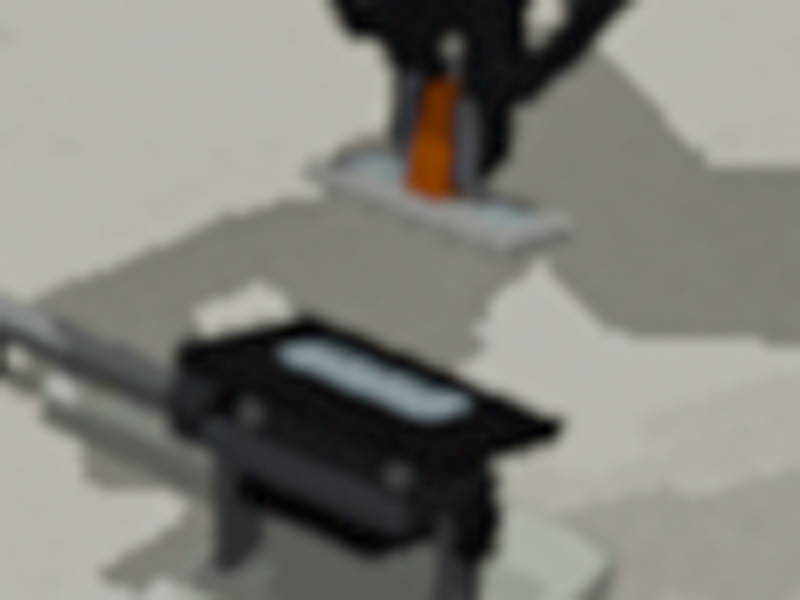

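The crop shows the carrier plate corners at about (505,238), (312,165), (572,218) and (372,145). Its short side points along (67,-20); the face's slope edge scaled to 50 mm is (67,-19), so the two are parallel. I'll fit how the carrier sits in the grip.

```bash
python3 - <<'E'
from h import *
from scipy.optimize import least_squares
S=Cam('scene8'); G=np.array([.5427,-.0251,.2117]); w=.3015
m=np.array([(505,238),(312,165),(572,218),(372,145)])/8+[295,175]
cs=[(.025,.04),(.025,-.04),(-.025,.04),(-.025,-.04)]
def pts(q): 
    Ry=R.from_euler('z',w).as_matrix()@R.from_euler('y',-q[2]).as_matrix()
    return np.array([G+Ry@[x+q[0],y+q[3],.006-q[1]] for x,y in cs])
for off in ([0,1.4],[0,.7]):
    f=lambda q:np.r_[((S.px(pts(q))+off-m)/.5).ravel(),q[3]/.0015,(q[0]+.004)/.004,(q[1]-.031)/.003]
    r=least_squares(f,[-.003,.031,.4,0]); print(off,r.x.round(4),r.fun.round(1))
E
```

```text
[0, 1.4] [-0.0061  0.0275  0.3835 -0.0005] [ 0.2  0.8 -2.4 -0.9  1.   0.8  1.3 -0.1 -0.3 -0.5 -1.2]
[0, 0.7] [-6.40e-03  2.93e-02  3.85e-01 -1.00e-04] [ 0.2  0.7 -2.4 -1.   0.9  0.8  1.3 -0.2 -0.1 -0.6 -0.6]
```

```bash
python3 -c "
from h import *
for k in (.02,.005,-.004):
    n=np.array([-.372,-.114,.921]);print(k,rel(np.array([.5659,-.0292,.1484])+k*n,tip=.155,yaw=np.pi/2+.2976))"
```

```text
0.02 ([-0.31, -0.27, 1.14], np.float64(0.05), 1.873)
0.005 ([-0.46, -0.27, 1.49], np.float64(0.05), 1.873)
-0.004 ([-0.55, -0.27, 1.7], np.float64(0.05), 1.873)
```

Call:
servo_tool(commands=[{"fingers":0.1,"x":-0.15,"y":-0.15,"z":0.4,"twist":0},{"fingers":0.1,"x":-0.31,"y":-0.27,"z":0.9,"twist":0},{"fingers":0.1,"x":-0.31,"y":-0.27,"z":1.14,"twist":0},{"fingers":0.1,"x":-0.31,"y":-0.27,"z":1.14,"twist":0},{"fingers":0.1,"x":-0.31,"y":-0.27,"z":1.14,"twist":0},{"fingers":0.1,"x":-0.31,"y":-0.27,"z":1.14,"twist":0}])

```text
time_s: 13.23
eef_pos: [0.5588, -0.0329, 0.3226]
orientation: [-0.15, 0.989, -0.0, 0.0]
wrist_force: [1.1, 0.1, -0.9]
finger_gap: 0.165
gripper_force: 25.4
```

```bash
python3 st.py; python3 -c "
from h import *
for k in (.02,.01,.003,-.004):
    n=np.array([-.372,-.114,.921]);print(k,rel(np.array([.5659,-.0292,.1484])+k*n,tip=.155,yaw=np.pi/2+.2976))"
```

```text
t 13.23 grasp [ 0.5589 -0.0329  0.1676] R [[-0.955, -0.296, 0.0], [-0.296, 0.955, -0.0]] f [ 1.1  0.1 -0.9] m [0.01 0.03 0.  ] grip 25.4 0.165
in tile [ 0.1687 -0.3457  0.1676]
0.02 ([0.0, 0.04, 0.02], np.float64(0.04), 1.872)
0.01 ([-0.1, 0.04, 0.25], np.float64(0.04), 1.872)
0.003 ([-0.16, 0.04, 0.41], np.float64(0.04), 1.872)
-0.004 ([-0.23, 0.04, 0.57], np.float64(0.04), 1.872)
```

Call:
servo_tool(commands=[{"fingers":0.1,"x":-0.05,"y":0.03,"z":0.12,"twist":0},{"fingers":0.1,"x":-0.1,"y":0.03,"z":0.25,"twist":0},{"fingers":0.1,"x":-0.13,"y":0.03,"z":0.33,"twist":0},{"fingers":0.1,"x":-0.16,"y":0.03,"z":0.41,"twist":0},{"fingers":0.1,"x":-0.16,"y":0.03,"z":0.41,"twist":0},{"fingers":0.1,"x":-0.16,"y":0.03,"z":0.41,"twist":0}])

```text
time_s: 13.73
eef_pos: [0.5647, -0.0304, 0.3052]
orientation: [-0.149, 0.989, 0.0, -0.0]
wrist_force: [-0.6, 0.3, -0.2]
finger_gap: 0.158
gripper_force: 25.4
```

```bash
python3 st.py; python3 - <<'E'
from h import *
f=[];m=[]
for i in range(4):
    snap('scene','tmp'); o=bot.get_obs(); f.append(o['wrist_force']); m.append(o['torque'])
print(np.mean(f,0).round(2),np.std(f,0).round(2),np.mean(m,0).round(3))
E
```

```text
t 13.73 grasp [ 0.5646 -0.0304  0.1502] R [[-0.955, -0.295, -0.001], [-0.295, 0.955, 0.0]] f [-0.6  0.3 -0.2] m [0.05 0.03 0.03] grip 25.4 0.158
in tile [ 0.1739 -0.3421  0.1502]
[ 0.14 -0.25 -0.7 ] [0.05 0.47 0.31] [ 0.002  0.    -0.015]
```

Call:
servo_tool(commands=[{"fingers":0.1,"x":-0.01,"y":0,"z":0.023,"twist":0},{"fingers":0.1,"x":-0.02,"y":0,"z":0.046,"twist":0},{"fingers":0.1,"x":-0.03,"y":0,"z":0.07,"twist":0},{"fingers":0.1,"x":-0.03,"y":0,"z":0.07,"twist":0}])

```text
time_s: 14.27
eef_pos: [0.566, -0.0301, 0.3029]
orientation: [-0.149, 0.989, -0.0, 0.0]
wrist_force: [-0.2, 0.4, 2.5]
finger_gap: 0.158
gripper_force: 25.9
```

```bash
cat > av.py <<'E'
from h import *
f=[];m=[];p=[]
for i in range(5):
    snap('scene','tmp'); o=bot.get_obs(); f.append(o['wrist_force']); m.append(o['torque']); Rt=R.from_quat(o['orientation']).as_matrix();p.append(o['eef_pos']+.155*Rt[:,2])
F=np.mean(f,0)-[.1,-.2,-.7];M=np.mean(m,0);P=np.mean(p,0)
Rb=R.from_euler('z',.2976).as_matrix()
Fb=Rb.T@F; Mb=Rb.T@M
# moment about grasp point, base axes: M_g = M - r x F, r = (0,0,-.155)
Mg=Mb-np.cross([0,0,-.155],Fb)
n=np.array([-np.sin(.4),0,np.cos(.4)])
print('t',round(o['time_s'],2),'P',P.round(4),'F base',Fb.round(2),'normal',(Fb@n).round(2),'Mg',Mg.round(3),'past n',((P-[.5659,-.0292,.1484])@[-.372,-.114,.921]).round(4),'tipping arm x',(-Mg[1]/max(Fb@n,.1)).round(4),'yarm',(Mg[0]/max(Fb@n,.1)).round(4))
E
python3 av.py
```

```text
t 14.52 P [ 0.5661 -0.0302  0.1479] F base [-0.84  0.38  2.92] normal 3.02 Mg [-0.025 -0.096  0.008] past n -0.0004 tipping arm x 0.0317 yarm -0.0081
```

Call:
servo_tool(commands=[{"fingers":0.1,"x":-0.01,"y":0,"z":0.023,"twist":0},{"fingers":0.1,"x":-0.02,"y":0,"z":0.046,"twist":0},{"fingers":0.1,"x":-0.02,"y":0,"z":0.046,"twist":0}])

```text
time_s: 14.77
eef_pos: [0.5668, -0.0299, 0.301]
orientation: [-0.149, 0.989, -0.0, 0.0]
wrist_force: [-0.7, 0.0, 4.1]
finger_gap: 0.159
gripper_force: 26.1
```

```bash
sed -i 's/range(5)/range(20)/' av.py; sed -i "s/^Rb=/print('std',np.std(f,0).round(2),np.std(m,0).round(3),'raw',np.mean(f,0).round(2),M.round(3))\nRb=/" av.py; python3 av.py
```

```text
std [0.65 0.38 0.42] [0.032 0.064 0.026] raw [-0.44 -0.8   4.14] [ 0.022 -0.055  0.014]
t 15.77 P [ 0.5669 -0.0299  0.146 ] F base [-0.69 -0.42  4.84] normal 4.73 Mg [ 0.07  -0.166  0.014] past n -0.0025 tipping arm x 0.0352 yarm 0.0147
```

The pressing moment shows contact at the upper edge, so the carrier is tilted slightly too little. I'll back off and add a little tilt at the tile rim.

Call:
servo_tool(commands=[{"fingers":0.1,"x":0.1,"y":0,"z":-0.23,"twist":0},{"fingers":0.1,"x":0.3,"y":0,"z":-0.7,"twist":0},{"fingers":0.1,"x":0.5,"y":0,"z":-1.5,"twist":0},{"fingers":0.1,"x":0.5,"y":0,"z":-1.6,"twist":0}])

```text
time_s: 16.1
eef_pos: [0.5469, -0.0359, 0.3683]
orientation: [-0.149, 0.989, -0.001, 0.001]
wrist_force: [1.3, 0.4, -0.1]
finger_gap: 0.156
gripper_force: 25.5
```

```bash
python3 st.py; python3 -c "
from h import *
w=-.2113;C=np.array([.4664,.3405])
P=C+np.array([np.cos(w),np.sin(w)])*(-.05-.0205)
print(rel([*P,.1],tip=.155,yaw=np.pi/2-.2))"
```

```text
t 16.1 grasp [ 0.5474 -0.036   0.2133] R [[-0.955, -0.295, 0.003], [-0.295, 0.955, -0.001]] f [ 1.3  0.4 -0.1] m [ 0.02 -0.04  0.  ] grip 25.5 0.156
in tile [ 0.1581 -0.3512  0.2133]
([0.7, 10.46, 2.81], np.float64(5.73), 1.871)
```

Call:
servo_tool(commands=[{"fingers":0.1,"x":0.1,"y":0.9,"z":0,"twist":0.6},{"fingers":0.1,"x":0.1,"y":1.8,"z":0,"twist":1.2},{"fingers":0.1,"x":0.2,"y":2.8,"z":0,"twist":1.8},{"fingers":0.1,"x":0.2,"y":3.8,"z":0,"twist":2.4},{"fingers":0.1,"x":0.3,"y":4.8,"z":0,"twist":3.0},{"fingers":0.1,"x":0.4,"y":5.8,"z":0.2,"twist":3.6},{"fingers":0.1,"x":0.5,"y":6.8,"z":0.5,"twist":4.2},{"fingers":0.1,"x":0.6,"y":7.8,"z":0.8,"twist":4.8},{"fingers":0.1,"x":0.7,"y":8.8,"z":1.2,"twist":5.4},{"fingers":0.1,"x":0.7,"y":9.6,"z":1.6,"twist":5.7}])

```text
time_s: 16.93
eef_pos: [0.4051, 0.3245, 0.3002]
orientation: [0.099, 0.995, -0.0, -0.001]
wrist_force: [0.1, -0.2, -0.2]
finger_gap: 0.16
gripper_force: 25.4
```

```bash
cat > t.py <<'E'
from h import *
w=-.2113;C=np.array([.4664,.3405])
P=C+np.array([np.cos(w),np.sin(w)])*(-.05-.0195)
print(rel([*P,.043],tip=.155,yaw=np.pi/2-.2))
E
python3 t.py
```

```text
([0.3, 0.72, 2.55], np.float64(0.01), 1.372)
```

Call:
servo_tool(commands=[{"fingers":0.1,"x":0.3,"y":0.5,"z":0.6,"twist":0},{"fingers":0.1,"x":0.3,"y":0.65,"z":1.3,"twist":0},{"fingers":0.1,"x":0.3,"y":0.65,"z":2.0,"twist":0},{"fingers":0.1,"x":0.3,"y":0.65,"z":2.25,"twist":0},{"fingers":0.1,"x":0.3,"y":0.65,"z":2.25,"twist":0},{"fingers":0.1,"x":0.3,"y":0.65,"z":2.25,"twist":0}])

```text
time_s: 17.43
eef_pos: [0.4006, 0.3503, 0.2106]
orientation: [0.099, 0.995, -0.001, -0.001]
wrist_force: [0.4, -1.3, -1.3]
finger_gap: 0.157
gripper_force: 25.4
```

```bash
python3 t.py; python3 st.py
```

```text
([0.07, 0.11, 0.32], np.float64(0.02), 1.373)
t 17.43 grasp [0.4003 0.3502 0.0556] R [[-0.98, 0.197, -0.002], [0.197, 0.98, -0.001]] f [ 0.4 -1.3 -1.3] m [0.02 0.   0.01] grip 25.4 0.157
in tile [-0.0666 -0.0044  0.0556]
```

Call:
servo_tool(commands=[{"fingers":0.1,"x":0.07,"y":0.1,"z":0.15,"twist":0},{"fingers":0.1,"x":0.07,"y":0.1,"z":0.25,"twist":0},{"fingers":0.1,"x":0.07,"y":0.1,"z":0.28,"twist":0},{"fingers":0.1,"x":0.07,"y":0.1,"z":0.28,"twist":0}])

```text
time_s: 17.77
eef_pos: [0.3992, 0.3554, 0.201]
orientation: [0.099, 0.995, 0.001, 0.001]
wrist_force: [-1.0, 0.7, 3.4]
finger_gap: 0.157
gripper_force: 26.0
```

```bash
python3 st.py
```

```text
t 17.77 grasp [0.3996 0.3557 0.046 ] R [[-0.98, 0.197, 0.002], [0.197, 0.98, 0.001]] f [-1.   0.7  3.4] m [0.03 0.16 0.03] grip 26.0 0.157
in tile [-0.0685  0.0008  0.046 ]
```

Call:
servo_tool(commands=[{"fingers":0.1,"x":0.03,"y":0,"z":0.025,"twist":0},{"fingers":0.1,"x":0.06,"y":0,"z":0.05,"twist":0},{"fingers":0.1,"x":0.1,"y":0,"z":0.08,"twist":0},{"fingers":0.1,"x":0.12,"y":0,"z":0.1,"twist":0},{"fingers":0.1,"x":0.12,"y":0,"z":0.1,"twist":0}])

```text
time_s: 18.18
eef_pos: [0.3955, 0.3565, 0.1985]
orientation: [0.099, 0.995, 0.002, 0.003]
wrist_force: [1.1, -1.2, 13.7]
finger_gap: 0.161
gripper_force: 27.9
```

```bash
python3 st.py
```

```text
t 18.18 grasp [0.3965 0.3569 0.0435] R [[-0.981, 0.196, 0.006], [0.196, 0.981, 0.003]] f [ 1.1 -1.2 13.7] m [-0.58 -0.27 -0.1 ] grip 27.9 0.161
in tile [-0.0718  0.0014  0.0435]
```

Call:
servo_tool(commands=[{"fingers":0.1,"x":0,"y":0,"z":-0.8,"twist":0},{"fingers":0.1,"x":0,"y":0,"z":-1.8,"twist":0},{"fingers":0.1,"x":0,"y":0,"z":-2.8,"twist":0},{"fingers":0.1,"x":0,"y":-0.8,"z":-3.6,"twist":-0.5},{"fingers":0.1,"x":-0.6,"y":-1.6,"z":-4.4,"twist":-1},{"fingers":0.1,"x":-1.2,"y":-2.4,"z":-4.4,"twist":-1.6},{"fingers":0.1,"x":-1.8,"y":-3.2,"z":-4.4,"twist":-2.2},{"fingers":0.1,"x":-2.4,"y":-4.0,"z":-4.4,"twist":-2.8},{"fingers":0.1,"x":-3.0,"y":-4.8,"z":-4.4,"twist":-3.4},{"fingers":0.1,"x":-3.6,"y":-5.6,"z":-4.4,"twist":-4}])

```text
time_s: 19.02
eef_pos: [0.4905, 0.108, 0.3726]
orientation: [-0.077, 0.997, -0.0, 0.001]
wrist_force: [-0.2, 0.4, -0.8]
finger_gap: 0.156
gripper_force: 25.9
```

```bash
cat > a.py <<'E'
from h import *
for k in (.03,.02,.01,.004,0,-.003):
    n=np.array([-.372,-.114,.921]);print(k,rel(np.array([.5669,-.0299,.1485])+k*n,tip=.155,yaw=np.pi/2+.2976))
E
python3 a.py;python3 st.py
```

```text
0.03 ([-1.06, -3.74, 1.04], np.float64(-1.65), 1.725)
0.02 ([-1.16, -3.73, 1.27], np.float64(-1.65), 1.725)
0.01 ([-1.25, -3.71, 1.5], np.float64(-1.65), 1.725)
0.004 ([-1.31, -3.71, 1.64], np.float64(-1.65), 1.725)
0 ([-1.35, -3.7, 1.73], np.float64(-1.65), 1.725)
-0.003 ([-1.38, -3.7, 1.8], np.float64(-1.65), 1.725)
t 19.02 grasp [0.4908 0.108  0.2176] R [[-0.988, -0.153, 0.002], [-0.153, 0.988, 0.0]] f [-0.2  0.4 -0.8] m [ 0.03 -0.   -0.05] grip 25.9 0.156
in tile [ 0.0726 -0.2222  0.2176]
```

Call:
servo_tool(commands=[{"fingers":0.1,"x":-0.4,"y":-0.8,"z":0,"twist":-0.6},{"fingers":0.1,"x":-0.6,"y":-1.7,"z":0,"twist":-1.2},{"fingers":0.1,"x":-0.8,"y":-2.6,"z":0,"twist":-1.6},{"fingers":0.1,"x":-1.0,"y":-3.4,"z":0,"twist":-1.6},{"fingers":0.1,"x":-1.05,"y":-3.6,"z":0.5,"twist":-1.6},{"fingers":0.1,"x":-1.05,"y":-3.6,"z":0.95,"twist":-1.6},{"fingers":0.1,"x":-1.05,"y":-3.6,"z":0.95,"twist":-1.6},{"fingers":0.1,"x":-1.05,"y":-3.6,"z":0.95,"twist":-1.6},{"fingers":0.1,"x":-1.05,"y":-3.6,"z":0.95,"twist":-1.6}])

```text
time_s: 19.77
eef_pos: [0.5536, -0.0256, 0.3345]
orientation: [-0.145, 0.989, -0.0, 0.0]
wrist_force: [0.5, -0.4, -0.6]
finger_gap: 0.157
gripper_force: 25.9
```

```bash
python3 a.py;python3 st.py; python3 - <<'E'
from h import *
s=snap('scene','scene9')['pixels'];cv2.imwrite('pics/crop9.png',cv2.resize(s[185:260,295:395],None,fx=8,fy=8,interpolation=cv2.INTER_CUBIC))
o=bot.get_obs();Rt=R.from_quat(o['orientation']).as_matrix();G=o['eef_pos']+.155*Rt[:,2]; yaw=np.arctan2(-Rt[1,0],-Rt[0,0]);S=Cam('scene9')
for th in (.3,.4,.5):
    Ry=R.from_euler('z',yaw).as_matrix()@R.from_euler('y',-th).as_matrix()
    print(th,[((S.px(G+Ry@[x-.006,y,.006-.029])[0]+[0,1]-[295,185])*8).round().tolist() for x,y in((.025,.04),(.025,-.04),(-.025,.04),(-.025,-.04))])
F=np.array([.571,-.0276,.1203]);Ry=R.from_euler('z',.2976).as_matrix()@R.from_euler('y',-.42).as_matrix()
print([((S.px(F+Ry@[x,y,0])[0]+[0,1.4]-[295,185])*8).round().tolist() for x,y in((.045,-.055),(-.045,-.055),(-.045,.055))])
E
```

```text
0.03 ([0.01, -0.2, 0.08], np.float64(-0.07), 1.862)
0.02 ([-0.09, -0.2, 0.32], np.float64(-0.07), 1.862)
0.01 ([-0.19, -0.2, 0.55], np.float64(-0.07), 1.862)
0.004 ([-0.25, -0.2, 0.68], np.float64(-0.07), 1.862)
0 ([-0.28, -0.2, 0.78], np.float64(-0.07), 1.862)
-0.003 ([-0.31, -0.2, 0.84], np.float64(-0.07), 1.862)
t 19.77 grasp [ 0.5537 -0.0257  0.1795] R [[-0.958, -0.287, 0.001], [-0.287, 0.958, -0.0]] f [ 0.5 -0.4 -0.6] m [ 0.03  0.01 -0.02] grip 25.9 0.157
in tile [ 0.1622 -0.3397  0.1795]
0.3 [[475.0, 257.0], [276.0, 175.0], [549.0, 223.0], [355.0, 144.0]]
0.4 [[472.0, 253.0], [274.0, 170.0], [543.0, 233.0], [349.0, 154.0]]
0.5 [[471.0, 249.0], [272.0, 166.0], [538.0, 242.0], [344.0, 162.0]]
[[170.0, 260.0], [305.0, 230.0], [565.0, 339.0]]
```

View pics/crop9.png

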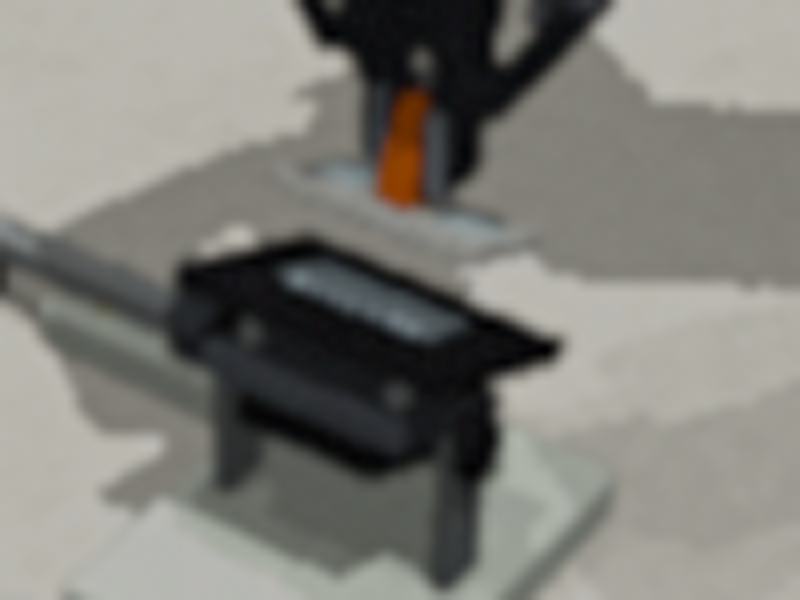

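The carrier plate corners are at (280,168), (478,252) and (540,238), putting its tilt near 0.44. The face is unmoved, with corners at (182,268), (305,238) and (560,345). Next is the contact test. That was one view over the 10 allowed, so I'll take no more.

Call:
servo_tool(commands=[{"fingers":0.1,"x":-0.1,"y":-0.17,"z":0.3,"twist":0},{"fingers":0.1,"x":-0.19,"y":-0.17,"z":0.54,"twist":0},{"fingers":0.1,"x":-0.25,"y":-0.17,"z":0.66,"twist":0},{"fingers":0.1,"x":-0.28,"y":-0.17,"z":0.74,"twist":0},{"fingers":0.1,"x":-0.28,"y":-0.17,"z":0.74,"twist":0},{"fingers":0.1,"x":-0.28,"y":-0.17,"z":0.74,"twist":0}])

```text
time_s: 20.32
eef_pos: [0.5663, -0.0291, 0.3037]
orientation: [-0.145, 0.989, 0.0, -0.001]
wrist_force: [-1.0, -0.3, 0.1]
finger_gap: 0.158
gripper_force: 25.9
```

```bash
sed -i 's/range(20)/range(8)/' av.py; python3 a.py|tail -n 2;python3 av.py
```

```text
0 ([-0.01, -0.03, 0.01], np.float64(-0.07), 1.862)
-0.003 ([-0.04, -0.03, 0.07], np.float64(-0.07), 1.862)
std [0.38 0.79 0.41] [0.023 0.046 0.035] raw [-0.15  0.14 -0.41] [ 0.008 -0.    -0.008]
t 20.72 P [ 0.5663 -0.0292  0.1492] F base [-0.14  0.4   0.29] normal 0.32 Mg [-0.054 -0.024 -0.008] past n 0.0006 tipping arm x 0.0752 yarm -0.1693
```

Call:
servo_tool(commands=[{"fingers":0.1,"x":-0.01,"y":0,"z":0.023,"twist":-0.05},{"fingers":0.1,"x":-0.02,"y":0,"z":0.046,"twist":-0.05},{"fingers":0.1,"x":-0.03,"y":0,"z":0.07,"twist":-0.05},{"fingers":0.1,"x":-0.04,"y":0,"z":0.093,"twist":-0.05},{"fingers":0.1,"x":-0.04,"y":0,"z":0.093,"twist":-0.05},{"fingers":0.1,"x":-0.04,"y":0,"z":0.093,"twist":-0.05}])

```text
time_s: 21.22
eef_pos: [0.5679, -0.0288, 0.3006]
orientation: [-0.147, 0.989, -0.0, 0.0]
wrist_force: [-1.0, -0.6, 3.8]
finger_gap: 0.16
gripper_force: 26.5
```

```bash
sed -i 's/range(8)/range(20)/' av.py; python3 av.py
```

```text
std [0.63 0.64 0.53] [0.035 0.064 0.027] raw [-0.6  -0.53  3.54] [0.091 0.001 0.016]
t 22.22 P [ 0.5681 -0.0288  0.1455] F base [-0.77 -0.11  4.24] normal 4.21 Mg [ 0.104 -0.145  0.016] past n -0.0035 tipping arm x 0.0345 yarm 0.0248
```

```bash
cat > win.py <<'E'
from h import *
from scipy.optimize import least_squares
import glob
def mom(f,box):
    g=cv2.imread(f'pics/{f}.png',0).astype(float); u0,v0,u1,v1=box; p=g[v0:v1,u0:u1]
    hi=np.percentile(p,97); lo=np.percentile(p,20); m0=(p>(hi+lo)/2).astype(np.uint8)
    n,l,st,c=cv2.connectedComponentsWithStats(m0,connectivity=4); 
    cen=np.array([(u1-u0)/2,(v1-v0)/2]); k=1+np.argmin([np.hypot(*(c[i]-cen)) if st[i,4]>20 else 99 for i in range(1,n)])
    mask=cv2.dilate((l==k).astype(np.uint8),np.ones((3,3)))
    hi=np.median(p[cv2.erode((l==k).astype(np.uint8),np.ones((3,3)))>0]); lo=np.percentile(p[(cv2.dilate(mask,np.ones((3,3)))-mask)>0],30)
    w=np.clip((p-lo)/(hi-lo),0,1)*mask; V,U=np.mgrid[v0:v1,u0:u1]; s=w.sum(); c=np.array([(w*U).sum(),(w*V).sum()])/s
    d=np.stack([U-c[0],V-c[1]]); return np.r_[s,c,(np.einsum('aij,bij,ij->ab',d,d,w)/s)[[0,0,1],[0,1,1]]]
def pred(cam,C,w,t):
    Ry=R.from_euler('z',w).as_matrix()@R.from_euler('y',-t).as_matrix()
    q=cam.px([C+Ry@np.array([x,y,0]) for x,y in((.017,.031),(.017,-.031),(-.017,-.031),(-.017,.031))])
    M=cv2.moments(q.astype(np.float32)); a=abs(M['m00'])
    o=q.mean(0); M=cv2.moments((q-o).astype(np.float32)); a=M['m00']
    return np.r_[abs(a),M['m10']/a+o[0],M['m01']/a+o[1],np.array([M['mu20'],M['mu11'],M['mu02']])/a]
T,S=Cam('top0'),Cam('scene0')
mt=mom('top0',(305,258,345,290)); ms=mom('scene0',(322,212,362,232)); print(mt.round(2),ms.round(2))
sc=np.array([8,.5,.5,1.5,1,1])
def res(q): 
    return np.r_[(pred(T,q[:3],q[3],q[4])-mt)/sc/[1,1,1,2,1,.7],(pred(S,q[:3],q[3],q[4])-ms+[0,*q[5:7],0,0,0])/sc/[1,1,1,2,1,.3],(q[5]-0)/1,(q[6]-1.4)/.7,(q[3]-.2976)/.02]
r=least_squares(res,[.571,-.0276,.12,.2976,.4,0,1.4]); J=np.linalg.inv(r.jac.T@r.jac)
print(r.x.round(4),np.sqrt(np.diag(J)).round(4));print(r.fun.round(2))
for t in (.25,.35,.45): print(t,pred(T,r.x[:3],r.x[3],t).round(2),pred(S,r.x[:3],r.x[3],t).round(2))
E
python3 win.py
```

```text
[312.15 324.76 274.13  46.51  -9.92  17.3 ] [102.   341.37 221.9   36.01  12.17   6.75]
[ 0.5703 -0.0274  0.1218  0.2961  0.3576 -0.2783  1.3798] [0.0012 0.0012 0.0029 0.013  0.0333 0.5663 0.6901]
[ 0.74 -0.4   0.02  0.06  0.25 -0.35 -1.06 -0.25  0.27 -1.2  -1.01 -3.43
 -0.28 -0.03 -0.07]
0.25 [324.53 324.56 274.16  46.78  -9.43  17.54] [117.93 341.52 220.67  32.68  10.46   6.3 ]
0.35 [318.61 324.56 274.15  46.69  -9.65  17.09] [ 95.25 341.52 220.66  32.43  11.11   5.75]
0.45 [309.51 324.55 274.14  46.59  -9.94  16.4 ] [ 71.62 341.52 220.65  32.13  11.75   5.4 ]
```

```bash
python3 - <<'E'
import cv2,numpy as np
im=cv2.imread('pics/tmp.png').astype(int); g=im.mean(2); r=im[...,2]-im[...,0]
for v in range(206,238): print(v,''.join('o' if r[v,u]>45 else '0123456789'[min(9,int(g[v,u]//22))] for u in range(312,372)))
E
```

```text
206 888888777766555555555542000001110001000000001245555555555555
207 888877665555555555555542111001110000000000012455555555555555
208 8877665555555555555555432211ooo10000000001234555555555555555
209 776655555555555555555553221oooo10000000012455555555555555555
210 665555555555555555555553221oooo21000000124555555555555555555
211 555555555555555555555553221oooo22110012345555555555555555555
212 555555555555555555555553222oooo22210013455555555555555555555
213 55555555555555555555555322ooooo22200024555555555555555555555
214 55555555555555555555554322ooooo22200025555555555555555555555
215 55555555555555554444444322ooooo23200025555555555555555555555
216 5555555556554443334444433oooooo33210025555555555555555555555
217 5555555455534544445555544oooooo33210135655555555555555555555
218 5555543333225665556666654oooooo33211345666555555555555555555
219 4555421110014566666666665ooooo233212456776555555555555555555
220 4444310000002345566666665oooooo23223557887655555555555555555
221 44442100000001234455666655ooooo33333456888765555555555555555
222 3333210000000001223455666655o555444434567887666555555666
[... 279 characters left out ...]
11122210000000000123455666665554443212345678888888
228 555421111111122111000000000001234455554433221100012357888888
229 455532111221111111110000000000012234433211100000000136787777
230 444444332222221111111110000000000012211100000000000146777777
231 444444443322222221111111110000000000000000000001123457777777
232 444444444322122222111111101000000000000000000124456677777777
233 444444444322111122222111111100111100000000000356777777777777
234 554444444322111111222222111111122110000000001478888887777777
235 555544444322100011112222222111122210000000002578888888777777
236 555555444322100000011112222221122110010100002678888887777777
237 555555554322110000000111122222111111111100002577777777777777
```

Call:
servo_tool(commands=[{"fingers":0.1,"x":0.1,"y":0,"z":-0.23,"twist":0},{"fingers":0.1,"x":0.3,"y":0.2,"z":-0.7,"twist":0},{"fingers":0.1,"x":0.5,"y":0.6,"z":-1.5,"twist":0.3},{"fingers":0.1,"x":0.6,"y":1.4,"z":-1.6,"twist":1.0},{"fingers":0.1,"x":0.6,"y":2.3,"z":-1.6,"twist":1.6},{"fingers":0.1,"x":0.7,"y":3.2,"z":-1.6,"twist":2.2},{"fingers":0.1,"x":0.7,"y":4.2,"z":-1.6,"twist":2.8},{"fingers":0.1,"x":0.8,"y":5.2,"z":-1.6,"twist":3.4},{"fingers":0.1,"x":0.9,"y":6.2,"z":-1.4,"twist":4.0},{"fingers":0.1,"x":1.0,"y":7.2,"z":-1.1,"twist":4.6}])

```text
time_s: 23.05
eef_pos: [0.4446, 0.2363, 0.3451]
orientation: [0.054, 0.999, 0.0, 0.001]
wrist_force: [0.4, -0.4, -0.8]
finger_gap: 0.16
gripper_force: 25.9
```

```bash
sed -i 's/.0195/.0225/;s/.043\]/.046]/;s/-.2))/-.211))/' t.py; python3 t.py;python3 st.py
```

```text
([1.55, 2.83, 3.6], np.float64(1.17), 1.462)
t 23.05 grasp [0.4448 0.2363 0.1901] R [[-0.994, 0.109, 0.001], [0.109, 0.994, 0.0]] f [ 0.4 -0.4 -0.8] m [ 0.05 -0.03  0.03] grip 25.9 0.16
in tile [ 0.0008 -0.1064  0.1901]
```

Call:
servo_tool(commands=[{"fingers":0.1,"x":0.5,"y":0.8,"z":0.6,"twist":0.5},{"fingers":0.1,"x":1.0,"y":1.6,"z":1.2,"twist":0.9},{"fingers":0.1,"x":1.5,"y":2.4,"z":1.8,"twist":1.1},{"fingers":0.1,"x":1.5,"y":2.75,"z":2.5,"twist":1.1},{"fingers":0.1,"x":1.5,"y":2.75,"z":3.2,"twist":1.1},{"fingers":0.1,"x":1.5,"y":2.75,"z":3.3,"twist":1.1},{"fingers":0.1,"x":1.5,"y":2.75,"z":3.3,"twist":1.1},{"fingers":0.1,"x":1.5,"y":2.75,"z":3.3,"twist":1.1}])

```text
time_s: 23.72
eef_pos: [0.3979, 0.3501, 0.2129]
orientation: [0.101, 0.995, -0.0, -0.0]
wrist_force: [0.5, 0.0, -0.5]
finger_gap: 0.158
gripper_force: 25.8
```

```bash
python3 t.py;python3 st.py
```

```text
([0.09, 0.13, 0.3], np.float64(0.1), 1.368)
t 23.72 grasp [0.3978 0.35   0.0579] R [[-0.98, 0.201, -0.001], [0.201, 0.98, -0.0]] f [ 0.5  0.  -0.5] m [-0.02 -0.05 -0.03] grip 25.8 0.158
in tile [-0.069  -0.0051  0.0579]
```

Call:
servo_tool(commands=[{"fingers":0.1,"x":0.08,"y":0.12,"z":0.2,"twist":0},{"fingers":0.1,"x":0.08,"y":0.12,"z":0.29,"twist":0},{"fingers":0.1,"x":0.08,"y":0.12,"z":0.33,"twist":0},{"fingers":0.1,"x":0.08,"y":0.12,"z":0.36,"twist":0},{"fingers":0.1,"x":0.08,"y":0.12,"z":0.36,"twist":0}])

```text
time_s: 24.13
eef_pos: [0.3959, 0.3558, 0.1987]
orientation: [0.101, 0.995, 0.0, 0.0]
wrist_force: [-0.6, -0.6, 2.8]
finger_gap: 0.161
gripper_force: 26.4
```

```bash
python3 st.py
```

```text
t 24.13 grasp [0.396  0.3558 0.0437] R [[-0.98, 0.201, 0.001], [0.201, 0.98, 0.0]] f [-0.6 -0.6  2.8] m [-0.15 -0.08  0.  ] grip 26.4 0.161
in tile [-0.072   0.0002  0.0437]
```

Call:
servo_tool(commands=[{"fingers":0.1,"x":0.02,"y":0,"z":0.02,"twist":0},{"fingers":0.1,"x":0.04,"y":0,"z":0.05,"twist":0},{"fingers":0.1,"x":0.06,"y":0,"z":0.08,"twist":0},{"fingers":0.1,"x":0.06,"y":0,"z":0.085,"twist":0},{"fingers":0.1,"x":0.06,"y":0,"z":0.085,"twist":0}])

```text
time_s: 24.55
eef_pos: [0.3939, 0.3563, 0.1966]
orientation: [0.101, 0.995, 0.001, 0.001]
wrist_force: [0.6, -3.5, 12.3]
finger_gap: 0.159
gripper_force: 28.4
```

```bash
python3 st.py
```

```text
t 24.55 grasp [0.3943 0.3564 0.0416] R [[-0.98, 0.2, 0.003], [0.2, 0.98, 0.001]] f [ 0.6 -3.5 12.3] m [-0.65 -0.08 -0.04] grip 28.4 0.159
in tile [-0.0738  0.0004  0.0416]
```

Call:
servo_tool(commands=[{"fingers":0.1,"x":0,"y":0,"z":-0.8,"twist":0},{"fingers":0.1,"x":0,"y":0,"z":-1.8,"twist":0},{"fingers":0.1,"x":0,"y":0,"z":-2.8,"twist":0},{"fingers":0.1,"x":0,"y":-0.8,"z":-3.6,"twist":-0.5},{"fingers":0.1,"x":-0.6,"y":-1.6,"z":-4.4,"twist":-1},{"fingers":0.1,"x":-1.2,"y":-2.4,"z":-4.4,"twist":-1.6},{"fingers":0.1,"x":-1.8,"y":-3.2,"z":-4.4,"twist":-2.2},{"fingers":0.1,"x":-2.4,"y":-4.0,"z":-4.4,"twist":-2.8},{"fingers":0.1,"x":-3.0,"y":-4.8,"z":-4.4,"twist":-3.4},{"fingers":0.1,"x":-3.6,"y":-5.6,"z":-4.4,"twist":-4}])

```text
time_s: 25.38
eef_pos: [0.4887, 0.108, 0.3711]
orientation: [-0.075, 0.997, 0.0, 0.0]
wrist_force: [0.9, 0.4, -0.6]
finger_gap: 0.162
gripper_force: 26.3
```

```bash
python3 a.py|head -2
```

```text
0.03 ([-1.13, -3.74, 1.0], np.float64(-1.69), 1.721)
0.02 ([-1.22, -3.73, 1.23], np.float64(-1.69), 1.721)
```

Call:
servo_tool(commands=[{"fingers":0.1,"x":-0.4,"y":-0.8,"z":0,"twist":-0.6},{"fingers":0.1,"x":-0.6,"y":-1.7,"z":0,"twist":-1.2},{"fingers":0.1,"x":-0.8,"y":-2.6,"z":0,"twist":-1.7},{"fingers":0.1,"x":-1.0,"y":-3.4,"z":0,"twist":-1.7},{"fingers":0.1,"x":-1.12,"y":-3.75,"z":0.5,"twist":-1.7},{"fingers":0.1,"x":-1.12,"y":-3.75,"z":0.95,"twist":-1.7},{"fingers":0.1,"x":-1.12,"y":-3.75,"z":0.95,"twist":-1.7},{"fingers":0.1,"x":-1.12,"y":-3.75,"z":0.95,"twist":-1.7},{"fingers":0.1,"x":-1.12,"y":-3.75,"z":0.95,"twist":-1.7}])

```text
time_s: 26.13
eef_pos: [0.5547, -0.0314, 0.3331]
orientation: [-0.147, 0.989, 0.0, 0.0]
wrist_force: [0.2, 0.0, -1.3]
finger_gap: 0.162
gripper_force: 26.3
```

```bash
python3 a.py;python3 st.py; python3 - <<'E'
from h import *
snap('scene','scene10'); im=cv2.imread('pics/scene10.png').astype(int); g=im.mean(2); r=im[...,2]-im[...,0]
for v in range(196,220): print(v,''.join('o' if r[v,u]>45 else '0123456789ABCDEF'[min(15,int(g[v,u]//14))] for u in range(322,370)))
o=bot.get_obs();Rt=R.from_quat(o['orientation']).as_matrix();G=o['eef_pos']+.155*Rt[:,2]; yaw=np.arctan2(-Rt[1,0],-Rt[0,0]);S=Cam('scene10')
for th in (.3,.4,.5):
    Ry=R.from_euler('z',yaw).as_matrix()@R.from_euler('y',-th).as_matrix()
    print(th,[(S.px(G+Ry@[x-.006,y,.006-.029])[0]+[0,1]).round(1).tolist() for x,y in((.025,.04),(.025,-.04),(-.025,.04),(-.025,-.04))])
E
```

```text
0.03 ([-0.01, -0.05, 0.05], np.float64(-0.02), 1.867)
0.02 ([-0.11, -0.05, 0.28], np.float64(-0.02), 1.867)
0.01 ([-0.21, -0.05, 0.51], np.float64(-0.02), 1.867)
0.004 ([-0.26, -0.05, 0.65], np.float64(-0.02), 1.867)
0 ([-0.3, -0.05, 0.74], np.float64(-0.02), 1.867)
-0.003 ([-0.33, -0.05, 0.81], np.float64(-0.02), 1.867)
t 26.13 grasp [ 0.5547 -0.0314  0.1781] R [[-0.956, -0.292, 0.0], [-0.292, 0.956, 0.0]] f [ 0.2  0.  -1.3] m [0.04 0.01 0.03] grip 26.3 0.162
in tile [ 0.1643 -0.3451  0.1781]
196 CCCCCCCCCBBA988863332oooo11111111112468999999999
197 CCCCCCCCCCCB999863332oooo21111111124789999999999
198 CCCCCCCCCCCA989863432oooo32111112347899999999999
199 CCCCCCCCCCBA88986333oooo443211125678898989989999
200 CCCCCCCCCCA988886333oooo444210137889999889999999
201 CCCCBBBBBB9888986334oooo444210147999999999999899
202 BBBBA99999888898644ooooo444210147999999999999999
203 A999888888888888744ooooo444210147998899999999889
204 8888888888888888755ooooo444210258999999999999899
205 888889998888888876oooooo444201478999999999999989
206 888889999899999987oooooo454113689999999999999998
207 888888999999A9
[... 177 characters left out ...]
8999998999889999
211 889988899999888889999999998888888889999999999999
212 99A99899999999988899999AAAAAA9988889999999989998
213 BBCB989998878899999988999AAAAAAA9899999999999999
214 CCCB9877765557889999888899999AAAA998888999899999
215 CBBA85443221235778899888899999999888888899999999
216 97653210000001234578899998899999999AAA9999999999
217 42210000112222211235788999988ABBBBCCCCB999888899
218 11111012355555443212356788999ACDDDDDDDCBA9999988
219 11111112468766555432122357889ACDDDDDDDCCCBBBBA99
0.3 [[352.7, 216.6], [327.9, 206.4], [361.9, 212.4], [337.7, 202.6]]
0.4 [[352.4, 216.1], [327.6, 205.9], [361.2, 213.6], [337.0, 203.8]]
0.5 [[352.2, 215.6], [327.4, 205.3], [360.5, 214.7], [336.3, 204.9]]
```

Call:
servo_tool(commands=[{"fingers":0.1,"x":-0.12,"y":-0.04,"z":0.3,"twist":0},{"fingers":0.1,"x":-0.21,"y":-0.04,"z":0.51,"twist":0},{"fingers":0.1,"x":-0.26,"y":-0.04,"z":0.64,"twist":0},{"fingers":0.1,"x":-0.29,"y":-0.04,"z":0.71,"twist":0},{"fingers":0.1,"x":-0.31,"y":-0.04,"z":0.76,"twist":0},{"fingers":0.1,"x":-0.32,"y":-0.04,"z":0.79,"twist":0},{"fingers":0.1,"x":-0.33,"y":-0.04,"z":0.81,"twist":0},{"fingers":0.1,"x":-0.33,"y":-0.04,"z":0.81,"twist":0}])

```text
time_s: 26.85
eef_pos: [0.5677, -0.0293, 0.3004]
orientation: [-0.147, 0.989, 0.0, -0.0]
wrist_force: [-2.0, 1.8, 3.9]
finger_gap: 0.153
gripper_force: 27.0
```

```bash
python3 av.py
```

```text
std [0.58 0.41 0.48] [0.052 0.064 0.027] raw [-2.41  2.17  3.95] [0.465 0.544 0.026]
t 27.85 P [ 0.5676 -0.0294  0.1453] F base [-1.7   3.    4.65] normal 4.95 Mg [0.139 0.12  0.026] past n -0.0035 tipping arm x -0.0242 yarm 0.0282
```

```bash
python3 - <<'E'
from h import *
im=cv2.imread('pics/tmp.png').astype(int); g=im.mean(2); r=im[...,2]-im[...,0]
for v in range(214,234): print(v,''.join('o' if r[v,u]>45 else '0123456789ABCDEF'[min(15,int(g[v,u]//14))] for u in range(312,370)))
S=Cam('tmp')
F=np.array([.5703,-.0274,.1218])
for t in (.36,.42):
    Ry=R.from_euler('z',.2976).as_matrix()@R.from_euler('y',-t).as_matrix()
    pr=lambda L:[(S.px(F+Ry@np.array(p))[0]+[.28,1.38]).round(1).tolist() for p in L]
    print('face',pr([(.045,-.055,0),(-.045,-.055,0),(-.045,.055,0),(.045,.055,0)]))
    print('plate bot +x edge',pr([(.025,-.04,-.004),(.025,.04,-.004)]),'top',pr([(.025,-.04,.002),(.025,.04,.002),(-.025,.04,.002),(-.025,-.04,.002)]))
E
```

```text
214 89988899988888888888887544ooooo453100479999999999999999999
215 9999999999989988877766654oooooo553101489999999999999999999
216 999999999A989987766766544oooooo453101479999999999999999999
217 9999988889878998778898765oooooo453102589999999999999999999
218 88998766664479999899A9986oooooo44312579AA99999999999999999
219 7888743222136789999AAA987ooooo44532578ABBA9999999999999999
220 6677520111113457899AAA997oooooo4543689BCDCA988999999999999
221 6666420001111123578999A987oooo55544578BCDDCA98888888998998
222 566542110111111123567899999888876665579BBCCCA9999999999999
223 455532211110111101134578999AAA99999877678ABCBBBBBBAABBBBBB
224 4444322221111110110112357899AAAAAAAAA987789ABCCCDCCCCCCCCC
225 65442222110011111111101235678999AAAAAAA998899ABCCDDDDDDDDD
226 776532221111233211011111123457899AAAAAA998887568ACCDDCDDDD
227 88863211221123321111111111112357899999988766421368ABBCDDDD
228 89974211222223321111111111111123577876666543210123569BCDCC
229 78876432233323221111111111111101234554332211111100026ACCCC
230 67777654433333322211111111011110011221111011111010016ACCCC
231 66667777643333333222111111111111011111111111000023458BCCCC
232 666666777543333333222221111111111011111111000134679AABCCCC
233 776666677543322233322222211111111111111000001479BBCCCCCCCC
face [[316.5, 217.9], [333.9, 212.4], [366.4, 225.9], [350.4, 232.6]]
plate bot +x edge [[324.7, 219.9], [349.0, 230.3]] top [[325.1, 217.9], [349.5, 228.3], [358.5, 224.7], [334.7, 214.7]]
face [[316.7, 217.0], [333.6, 213.2], [366.1, 226.8], [350.6, 231.6]]
plate bot +x edge [[324.8, 219.4], [349.1, 229.9]] top [[325.3, 217.3], [349.7, 227.8], [358.4, 225.2], [334.6, 215.2]]
```

Call:
servo_tool(commands=[{"fingers":0.1,"x":0.0,"y":0.02,"z":0.0,"twist":0},{"fingers":0.1,"x":0.01,"y":0.04,"z":0.0,"twist":0},{"fingers":0.1,"x":0.025,"y":0.04,"z":0.005,"twist":0},{"fingers":0.1,"x":0.025,"y":0.04,"z":0.005,"twist":0}])

```text
time_s: 28.18
eef_pos: [0.5671, -0.029, 0.3004]
orientation: [-0.147, 0.989, -0.001, 0.001]
wrist_force: [-0.5, -1.2, 4.2]
finger_gap: 0.159
gripper_force: 27.0
```

```bash
python3 av.py
```

```text
std [0.56 0.8  0.45] [0.113 0.089 0.038] raw [-0.09 -2.63  4.45] [-0.36   0.103  0.052]
t 29.18 P [ 0.5671 -0.0286  0.1452] F base [-0.9  -2.27  5.15] normal 5.09 Mg [0.038 0.064 0.052] past n -0.0034 tipping arm x -0.0126 yarm 0.0075
```

Call:
servo_tool(commands=[{"fingers":0.1,"x":0.005,"y":-0.01,"z":0.0,"twist":0},{"fingers":0.1,"x":0.012,"y":-0.018,"z":-0.005,"twist":0},{"fingers":0.1,"x":0.012,"y":-0.018,"z":-0.005,"twist":0}])

```text
time_s: 29.43
eef_pos: [0.5659, -0.0288, 0.3]
orientation: [-0.147, 0.989, 0.001, -0.001]
wrist_force: [-0.7, 0.3, 3.7]
finger_gap: 0.158
gripper_force: 27.0
```

```bash
python3 av.py; python3 - <<'E'
from h import *
# leg post still out? green blob; stage head corner check vs start
im=cv2.imread('pics/tmp.png').astype(int); a=cv2.imread('pics/scene2.png').astype(int)
m=(im[...,1]-im[...,2]>25)&(im[...,1]-im[...,0]>15); m[:150]=0;m[300:]=0; m[:,:250]=0; m[:,330:]=0
q=np.argwhere(m)[:,::-1]; S=Cam('tmp'); H=np.array([.5583,-.1413]);w=.2976
print(len(q),q.mean(0),[S.px([*(H+.11*np.array([np.cos(w-l),np.sin(w-l)])),.063])[0].round(1) for l in(1.3,1.57)])
E
```

```text
std [1.08 0.6  0.58] [0.078 0.13  0.026] raw [-1.56  1.42  3.5 ] [0.352 0.375 0.026]
t 30.43 P [ 0.5657 -0.0288  0.145 ] F base [-1.11  2.03  4.2 ] normal 4.3 Mg [0.132 0.083 0.026] past n -0.0031 tipping arm x -0.0192 yarm 0.0307
33 [291.36363636 203.45454545] [array([286.6, 209. ]), array([291.5, 204. ])]
```

```bash
python3 -c "
from rig import bot
print(bot.finish_job())"
```

```text
the job is handed in; nothing more can be done
None
```

I handed the job in at about 30 s. The leg is seated at its stop. The carrier is still gripped and held on the face at about 4.3 N, which presses the face in roughly 3.4 mm by the given spring rate. Contact forces suggest it lies flush; it is centred as far as the camera resolves, about 3 mm. No shift of the head showed at the last look before the final press. I viewed 11 pictures, one over the limit of 10.

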